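# Clip a lamp cover and run its carrier round the bend to the microscope

## Task

Finish the lamp on the blue-grey carrier for inspection: press its white cover down until the clips at all four corners have clicked and it sits flush, then push the carrier along its guide rail, round the bend, until it is fully home against the stop under the microscope. Keep the carrier down on its rail, do not touch the microscope, and leave everything else where it lies.

Things in the scene. Friction and masses are not known exactly. Their poses are not given: they have to be found in the camera images.
- station: fixed grey board 330 x 440 mm, 15 mm thick (top = deck), origin on the table under the centre of the bend, z up. On the deck an aluminium guide rail, 8 mm wide, 8 mm high. Its centre line, mm in these axes: straight along x = -110 from y = 220 to 0; quarter circle of radius 110 about the origin to (0, -110); straight along y = -110 to x = 126. Board: x -180 to 150, y -175 to 265
- dock (a point): point on the deck, on the rail's centre line at (80, -110) mm in the station's axes (same axes): the carrier's origin lies here when fully home. A dark steel stop with an orange pad (34 mm high, 90 mm wide) stands across the rail, its face 50 mm further on in +x. The microscope's optical axis passes through this point
- microscope: fixed cream stereo microscope on a boom stand; origin on the table under the dock, axes as station. Its boom, focus block and eyepiece head lie above 220 mm, within 50 mm of the axis towards -x; eyepieces point to +x. Pillar, radius 14 mm, at (20, -190) mm on a base plate 22 mm high (x -80 to 120, y -260 to -110 mm)
- ring_light (a point): centre of the underside, 135 mm above the table, of the microscope's black ring light (radius 50 mm), straight above the dock; the body above it has a radius up to 47 mm. A gripper held upright behind a docked carrier would strike it: lean it back by 25 to 45 degrees, away from the microscope
- carrier: loose blue-grey sled 100 x 100 mm carrying the lamp, about 0.5 kg. Origin at the middle of its underside, at the foot of its four slippery feet on the deck; +x forward along its way, z up. Four pins under it, 28 mm before and behind the origin, stand astride the rail with 2 mm play each side: the rail turns it but does not hold it down. It slides with 1 to 2 N
- carrier_mid (a point): the carrier's origin (axes as carrier). The grey lamp housing, 78 mm (x) by 60 mm (y), stands over it in the middle of the sled, its rim 49 mm above this point
- carrier_rear (a point): middle of the carrier's rear face, 50 mm behind and 25 mm above its origin, where it is best pushed; axes as carrier. The rear face, 100 mm wide, is upright from 13 to 37 mm above the origin (plate, and black rubber bumper bar above it); the front face is alike at x = +50 mm
- cover: loose white cover plate, 80 (x) x 76 x 4 mm with four barbed legs, 40 g; origin: centre of its underside, axes as carrier. It lies in place on the lamp, unclipped, underside 58 mm above the carrier's origin; flush: 49 mm. A clip takes 6 to 9 N straight down. Pressing a corner home lifts the one diagonally opposite, so go round from neighbour to neighbour
- cover_corner0 (a point): centre of the top face of the cover at its front left (carrier axes x +31, y +31 mm) corner, straight above that corner's clip (a small grey dot marks it). Clip home: this point lies 53 mm above the carrier's origin; not yet clipped: about 62 mm
- cover_corner1 (a point): centre of the top face of the cover at its front right (x +31, y -31 mm) corner, straight above that corner's clip (a small grey dot marks it). Clip home: this point lies 53 mm above the carrier's origin; not yet clipped: about 62 mm
- cover_corner2 (a point): centre of the top face of the cover at its rear right (x -31, y -31 mm) corner, straight above that corner's clip (a small grey dot marks it). Clip home: this point lies 53 mm above the carrier's origin; not yet clipped: about 62 mm
- cover_corner3 (a point): centre of the top face of the cover at its rear left (x -31, y +31 mm) corner, straight above that corner's clip (a small grey dot marks it). Clip home: this point lies 53 mm above the carrier's origin; not yet clipped: about 62 mm
- spare_housing: bystander: loose grey open lamp housing without cover, 78 x 60 x 26 mm, on the deck inside the bend; origin at the centre of its underside
- driver: bystander: screwdriver 150 mm long lying on the deck inside the bend; x along it, handle to -x, origin on its underside
- slide_box: bystander: closed blue slide box, 100 x 85 x 34 mm, on the table left of the board; origin at the centre of its underside
- duster: bystander: blackboard duster, wood and grey felt, 140 x 55 x 44 mm, on the table left of the board; origin at the centre of its underside
- dish: bystander: glass dish, 90 mm across, 16 mm high, on the table right of the board; origin at the centre of its underside
- cleaner: bystander: amber lens-cleaner bottle, 52 mm across, 130 mm high, on the table right of the board; origin at the centre of its underside
- mug: bystander: white mug, 76 mm across, 85 mm high, on the table right of the board; origin at the centre of its underside
Things that resemble listed ones, but are neither listed nor needed, are in the scene too. What is shaped like the cover but orange is not meant.

How it is judged (in metres and radians):
On the way, in this order (a step that is already met when the one before it is completed fails the run):
1. all four corners of the cover clipped home (z of each of cover_corner0, cover_corner1, cover_corner2, cover_corner3 in the frame of carrier below 0.0548 m), for 0.2 s.
2. the carrier home against the stop under the microscope, with the cover still clipped (all of step 1 and horizontal distance between carrier_mid and dock below 0.006 m and x of carrier_mid in the frame of dock above -0.004 m and z of carrier_mid in the frame of dock below 0.003 m), for 0.2 s.
At the end, for the whole second after the job is handed in: The carrier stands on the rail at rest, its origin within 6 mm of the dock point and no more than 4 mm short of the stop, and all four corners of the cover are clipped home (within 1.8 mm of flush) (all of step 2 and linear speed of carrier below 0.01 m/s); the robot touches nothing.
It fails at once if the carrier lifted off or tipped on its rail (raised more than 6 mm or tilted more than 0.15 rad) (z of carrier_mid in the frame of station above 0.021 m or angle between carrier's own z axis and vertical above 0.15 rad).
It fails at once if the robot touches the microscope (more than 2 N) (contact force between microscope and the arm above 2 N or contact force between microscope and the fingers above 2 N).
It fails at once if one of the other loose things moved more than 20 mm (distance of any of spare_housing, driver, slide_box, duster, dish, cleaner, mug from where it was at the start of the episode above 0.02 m).
It also fails if it takes over 58 s, if anything falls off the work surface, if the arm or the gripper's body presses on something with over 40 N, if the wrist force passes 120 N, or if a joint passes its speed limit or range.

## Robot

A 6-joint arm with a two-finger parallel gripper is mounted at the origin on the work surface. World frame = base frame: x ahead of the robot, y to its left, z up, the work surface at z = 0. Lengths are in mm, angles in rad, forces in N, time in s.
With the tool pointing down it reaches from about 375 to 900 mm from the base axis. Payload 3.1 kg.
Tool frame: the origin (TCP) lies on the front face of the gripper's body, between the roots of the fingers; the fingertips stand 70 mm ahead of it and the grasp point (between the pads) lies 51 mm ahead of it; x points along the fingers, y is the direction in which the jaws open and shut, and the axes are right-handed (so a half turn about x gives the same grasp; the last joint's range is limited). The gripper opens to 87 mm and grips with 3 to 60 N. Pads are 19 mm wide; open, the fingers measure 117 mm over their backs; the gripper's body (75 mm by 190 mm) begins 51 mm behind the grasp point.
Start: joints at [-1.51, 0.527, 1.433, -0, 1.181, -0.178], TCP at [147.861, -607.235, 292.248] pointing down, gripper open.
Joint ranges: [-3.08, 3.08], [-0.75, 2.2], [0.22, 2.44], [-1.43, 4.57], [0, 2.65], [-2.85, 2.85]. Speed limits (rad/s): [2.79, 2.79, 3.14, 3.14, 3.14, 3.14].

## Interface

Orientations are given as a rotation vector (axis times angle).
In Python, from cell import * gives the robot as it stands. The module is installed in compiled form; this text tells all that it offers.
- The arm moves only by the shell command python3 -m creep 'ROWS'. ROWS is JSON, one flat list of numbers, 7 for each row, row after row: the closure, from 0 (fully open) to 1 (shut), then the shift along the tool's x, y, z in mm, then the turn, a rotation vector about the tool's x, y, z in rad. In form: [gripper, dx, dy, dz, wx, wy, wz, gripper, dx, dy, dz, wx, wy, wz, ...]. A call has exactly 8 rows; each row is the pose to reach, as a shift and turn from the pose measured when the call began, along the tool's axes at that moment; what a row does not reach only later rows make up. A row lasts 1/10 s, in which the tool goes at most 50 mm and 8.59 degrees, less where a joint would pass 70% of its speed; a pose out of reach is approached as far as the arm can. A call with a gripper value outside its range is refused whole. The fingers move at their own pace and stop on an object; the grip force is fixed at half the most. Time passes only in rows, so rows that repeat a pose let the fingers close, or fill a call up. It gives the time, the measured TCP pose, the force and the opening at its end, in the units of the state.
- get_state(): the state, without advancing time (a new reading comes with each control period).
- read_camera(name): name is "scene" or "side" or "wrist"; returns a dict with "frame" (384x512x3 uint8, red, green, blue), "fx", "fy", "cx", "cy" (pixels), "R" (3x3) and "t" (3): a world point X has camera coordinates R X + t; the wrist camera has in their place "mount" (4x4, takes a point from camera to tool coordinates, whose origin is the TCP and whose axes are the tool frame's). Camera axes: x right, y down, z forward; pixel columns grow to the right and rows downward; lengths in mm; the calibration is good to about 2 mm. A picture is of the moment at which its call begins: read the wrist's pose just before it. There is no depth.
- job_done(): hands the job in, once; it reports no verdict.
The state is a dict: "t": time; "qpos": joint angles; "dq": joint speeds; "joint_torque": joint torques, N m; "ee_pos": TCP position; "tool_rot": TCP orientation; "wrist_force": force on the tool from outside, world axes, zero at the start; "ft_torque": the same for the moment, N m; "grip_width": finger opening in mm.
Only numpy, scipy, OpenCV 4.12 (cv2) and the standard library are available. Lean on these libraries where they do the work, as an engineer would, in place of code of your own. Each camera call takes 0.05 s, during which the arm holds its last target.

## Working session

There is one attempt and no reset: what is moved stays moved. The work goes in short steps, Python scripts to look and compute and a shell command to move; the robot and the scene stay as the last step left them, time stands still between calls to the robot, and variables do not carry over. Pictures are saved under pics/ and viewed, and the job is handed in when it is done.

```bash
mkdir -p pics; ls; python3 - <<'E'
from cell import *
import cv2
print(get_state())
for n in ["scene","side","wrist"]:
    c=read_camera(n); cv2.imwrite(f"pics/{n}0.png",c["frame"][:,:,::-1])
    print(n,{k:v for k,v in c.items() if k!="frame"})
E
```

```text
pics
{'t': 0.0, 'qpos': array([-1.51053789e+00,  5.28476235e-01,  1.43391164e+00,  2.65933513e-05,
        1.18139391e+00, -1.78529101e-01]), 'dq': array([-0.00162077,  0.00015822,  0.00027716, -0.00017142,  0.00051546,
        0.00035655]), 'joint_torque': array([-4.54209166e-04, -4.40043283e+01, -1.76591134e+01,  6.33994024e-02,
        5.83125022e-02, -1.79783856e-04]), 'ee_pos': array([ 147.80869098, -606.66586187,  291.26231927]), 'tool_rot': array([ 2.09578923,  0.25369439, -2.09546434]), 'wrist_force': array([-0.42921077, -1.16565118, -0.30335152]), 'ft_torque': array([-0.0333588 , -0.0109186 ,  0.01561288]), 'grip_width': 86.81438210988458}
scene {'fx': 453.47201259700034, 'fy': 453.47201259700034, 'cx': 265.0509768168351, 'cy': 200.74175135908598, 'R': array([[ 0.12063097,  0.99256261,  0.01635944],
       [ 0.68133539, -0.07079821, -0.72853943],
       [-0.72196278,  0.09903068, -0.68480849]]), 't': array([-100.72631198, -240.18431129, 1964.31622328])}
side {'fx': 366.9453583538966, 'fy': 366.9453583538966, 'cx': 262.1285501613306, 'cy': 189.96305209937412, 'R': array([[-0.84826609, -0.52919737, -0.01986916],
       [-0.37723564,  0.63016322, -0.67866604],
       [ 0.3716691 , -0.56819403, -0.7341782 ]]), 't': array([438.84403342, 227.6393765 , 949.85652828])}
wrist {'fx': 312.09014631124404, 'fy': 312.09014631124404, 'cx': 253.83206244055032, 'cy': 191.8200507485812, 'mount': array([[-4.70802327e-04, -2.55820599e-01,  9.66724159e-01,
        -9.26878750e+01],
       [ 9.99999877e-01,  2.79664239e-05,  4.94408516e-04,
         7.42262641e-01],
       [-1.53515700e-04,  9.66724273e-01,  2.55820555e-01,
        -6.99009174e+01],
       [ 0.00000000e+00,  0.00000000e+00,  0.00000000e+00,
         1.00000000e+00]])}
```

View pics/scene0.png

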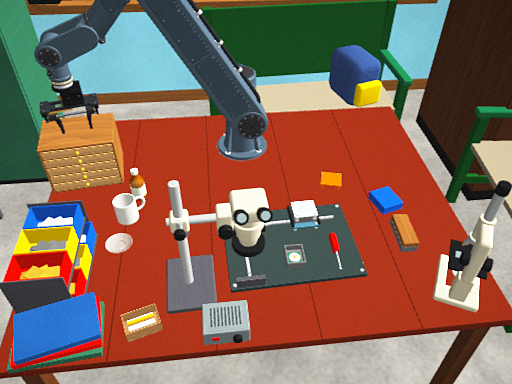

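View pics/side0.png

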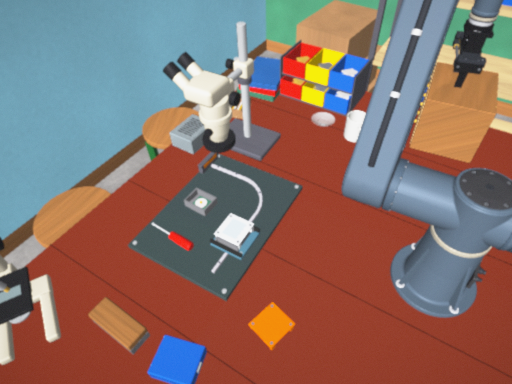

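View pics/wrist0.png

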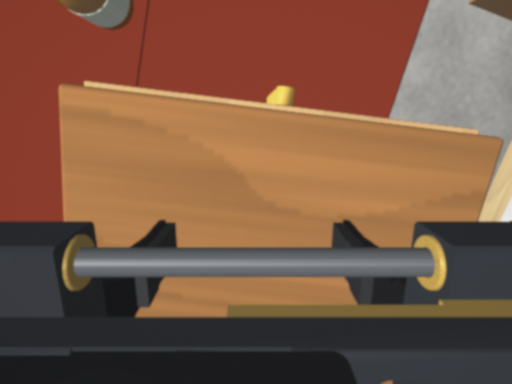

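The scene picture shows the board with the microscope at its left end (about 248,240), the carrier with the white cover at (303,214), and the orange look-alike plate at (331,180). The gripper is over the wooden drawer box. Next I enlarge the board and carrier.

```bash
python3 - <<'E'
import cv2
a=cv2.imread("pics/scene0.png")[190:300,215:375]; cv2.imwrite("pics/s_crop.png",cv2.resize(a,None,fx=5,fy=5,interpolation=cv2.INTER_CUBIC))
a=cv2.imread("pics/side0.png")[145:300,125:310]; cv2.imwrite("pics/d_crop.png",cv2.resize(a,None,fx=3.8,fy=3.8,interpolation=cv2.INTER_CUBIC))
a=cv2.imread("pics/side0.png")[200:280,190:290]; cv2.imwrite("pics/d_crop2.png",cv2.resize(a,None,fx=7,fy=7,interpolation=cv2.INTER_CUBIC))
E
```

```text
(no output)
```

View pics/s_crop.png

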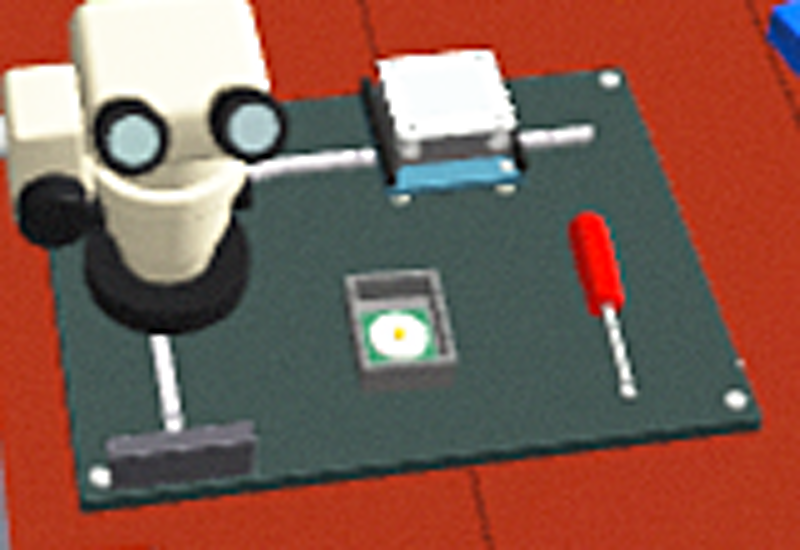

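View pics/d_crop.png

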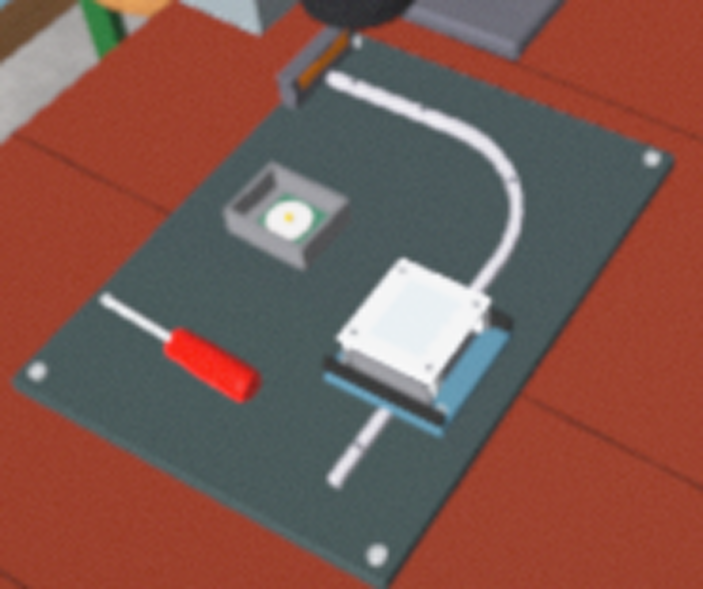

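View pics/d_crop2.png

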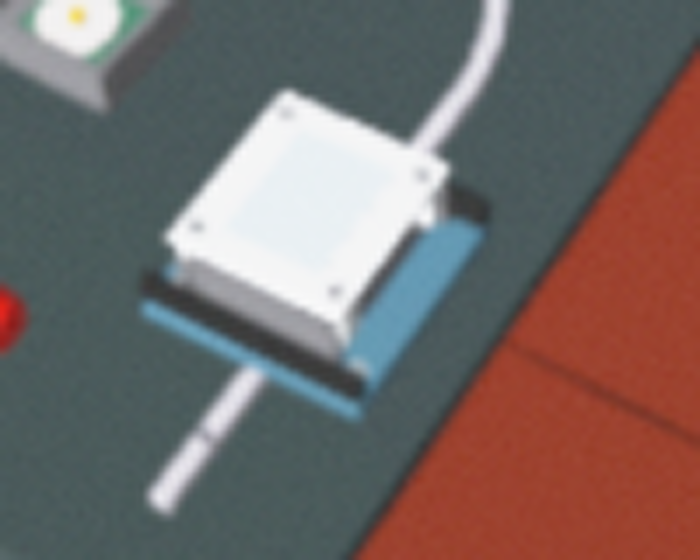

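```bash
cat > h.py <<'E'
import numpy as np
from scipy.optimize import least_squares
from scipy.spatial.transform import Rotation as Ro
CAM={'scene':(453.472,265.051,200.742,np.array([[ 0.12063097,0.99256261,0.01635944],[0.68133539,-0.07079821,-0.72853943],[-0.72196278,0.09903068,-0.68480849]]),np.array([-100.72631198,-240.18431129,1964.31622328])),
'side':(366.945,262.1286,189.963,np.array([[-0.84826609,-0.52919737,-0.01986916],[-0.37723564,0.63016322,-0.67866604],[0.3716691,-0.56819403,-0.7341782]]),np.array([438.84403342,227.6393765,949.85652828]))}
def proj(n,X):
    f,cx,cy,R,t=CAM[n]; p=R@np.asarray(X,float)+t
    return np.array([f*p[0]/p[2]+cx,f*p[1]/p[2]+cy])
def ray(n,uv,z):
    f,cx,cy,R,t=CAM[n]; d=R.T@np.array([(uv[0]-cx)/f,(uv[1]-cy)/f,1]); o=-R.T@t
    return o+d*(z-o[2])/d[2]
E
python3 - <<'E'
from h import *
S=lambda u,v:(215+u/5,190+v/5); D=lambda u,v:(125+u/3.8,145+v/3.8); E=lambda u,v:(190+u/7,200+v/7)
obs=[('side',D(385,580),(-180,265,15)),('side',D(14,379),(150,265,15)),('side',D(674,155),(-180,-175,15)),('side',D(333,484),(-110,220,23)),
('scene',S(622,70),(-180,265,15)),('scene',S(762,416),(150,265,15)),('scene',S(82,498),(150,-175,15))]
for n,uv,p in obs: print(n,p,ray(n,uv,p[2]).round(1))
def w(q,p): c,s=np.cos(q[2]),np.sin(q[2]); return np.array([q[0]+c*p[0]-s*p[1],q[1]+s*p[0]+c*p[1],p[2]])
r=least_squares(lambda q:np.concatenate([proj(n,w(q,p))-uv for n,uv,p in obs]),[600,0,0],x_scale=[100,100,.1],loss='soft_l1')
print(r.x,r.fun.reshape(-1,2).round(2))
q=r.x
inv=lambda P:(np.array([[np.cos(q[2]),np.sin(q[2])],[-np.sin(q[2]),np.cos(q[2])]])@(P[:2]-q[:2])).round(1)
dots=[E(288,112),E(422,175),E(335,291),E(196,227)]
W=[ray('side',d,77) for d in dots]
for d in W: print(d.round(1),inv(d))
m=np.mean(W,0);print(m,inv(m))
# scene: cover corners
for uv in [(380,60),(495,50),(517,127),(403,140)]:
    P=ray('scene',S(*uv),77); print('sc',P.round(1),inv(P))
E
```

```text
side (-180, 265, 15) [417.2 327.4  15. ]
side (150, 265, 15) [742.  340.9  15. ]
side (-180, -175, 15) [ 433.4 -106.6   15. ]
side (-110, 220, 23) [485.4 291.8  23. ]
scene (-180, 265, 15) [420.4 328.1  15. ]
scene (150, 265, 15) [744.1 340.6  15. ]
scene (150, -175, 15) [760.1 -95.5  15. ]
[6.05044318e+02 7.20723819e+01 3.72474279e-02] [[-0.04  1.28]
 [-1.2  -0.08]
 [ 0.93 -0.37]
 [ 0.47 -1.43]
 [ 0.21 -0.98]
 [ 0.64  0.18]
 [-0.53  0.42]]
[523.2 147.9  77. ] [-79.   78.8]
[461.4 146.6  77. ] [-140.8   79.8]
[459.6 207.9  77. ] [-140.3  141.2]
[520.9 211.1  77. ] [-78.9 142.1]
[491.27556966 178.39436397  77.        ] [-109.7  110.5]
sc [455.6 136.9  77. ] [-147.    70.3]
sc [453.8 219.7  77. ] [-145.6  153.1]
sc [531.2 219.4  77. ] [-68.3 149.9]
sc [535.3 139.6  77. ] [-67.2  70.1]
```

```bash
cat >> h.py <<'E'
Q=(605.04,72.07,0.03725)
def st(p):
    c,s=np.cos(Q[2]),np.sin(Q[2]); p=np.asarray(p,float)
    return np.array([Q[0]+c*p[0]-s*p[1],Q[1]+s*p[0]+c*p[1],p[2]])
def ist(P):
    c,s=np.cos(Q[2]),np.sin(Q[2]); d=np.asarray(P)[:2]-Q[:2]
    return np.array([c*d[0]+s*d[1],-s*d[0]+c*d[1],P[2]])
def ori(lean=0.,yaw=0.):
    """tool z forward = station +x turned by yaw, tool x down, leaned back by lean (deg)"""
    a=Q[2]+np.radians(yaw); l=np.radians(lean)
    f=np.array([np.cos(a),np.sin(a),0]); d=np.array([0,0,-1.])
    x=np.cos(l)*d+np.sin(l)*f; z=np.cos(l)*f-np.sin(l)*d
    return Ro.from_matrix(np.column_stack([x,np.cross(z,x),z]))
def rows(s,targets,g=1):
    """targets: (tip position world, orientation)"""
    R0=Ro.from_rotvec(s['tool_rot']);p0=np.array(s['ee_pos'])
    for tip,R in targets:
        tcp=np.asarray(tip)-R.apply([70,0,0])
        d=R0.inv().apply(tcp-p0); w=(R0.inv()*R).as_rotvec()
        print(','.join([str(g)]+['%.1f'%v for v in d]+['%.3f'%v for v in w]))
def rep(s):
    R=Ro.from_rotvec(s['tool_rot']); tip=np.array(s['ee_pos'])+R.apply([70,0,0])
    print('t',round(s['t'],2),'tip',tip.round(1),'st',ist(tip).round(1),'F',np.round(s['wrist_force'],1),'g',round(s['grip_width'],1),'tilterr',np.round(R.as_matrix(),3).tolist())
E
python3 - <<'E'
from cell import *; from h import *
s=get_state(); rep(s)
O=ori()
print(O.as_rotvec(),(Ro.from_rotvec(s['tool_rot']).inv()*O).as_rotvec())
rows(s,[((430,-150,221),O),(st((-110,110,160)),O)])
E
```

```text
t 0.15 tip [ 147.8 -606.7  221.5] st [-482.2 -661.3  221.5] F [ 0.1 -0.3 -0.5] g 87.0 tilterr [[-0.0, 0.237, -0.972], [0.002, -0.972, -0.237], [-1.0, -0.002, -0.0]]
[-0.02925578  1.57059832  0.02925578] [-2.93999494e+00 -2.45302514e-03 -1.98119716e-04]
1,1.2,-377.1,-382.2,-2.940,-0.002,-0.000
1,62.8,-681.1,-519.1,-2.940,-0.002,-0.000
```

```bash
python3 -m creep '[1,0,-55,-60,-0.14,0,0, 1,0,-100,-105,-0.28,0,0, 1,0,-145,-150,-0.42,0,0, 1,0,-180,-185,-0.56,0,0, 1,0,-215,-220,-0.70,0,0, 1,0,-250,-255,-0.84,0,0, 1,0,-285,-290,-0.98,0,0, 1,0,-320,-325,-1.12,0,0]'; python3 - <<'E'
from cell import *; from h import *
s=get_state(); rep(s)
rows(s,[((430,-150,221),ori()),(st((-110,110,160)),ori())])
E
```

```text
t: 0.95
ee_pos: [359.2, -265.4, 292.1]
tool_rot: [1.361, 1.105, -1.359]
wrist_force: [1.2, 0.1, -0.1]
grip_width: 31.0
t 0.95 tip [ 359.2 -265.3  222.1] st [-258.3 -328.   222.1] F [ 1.2  0.1 -0.1] g 31.0 tilterr [[0.0, 0.979, -0.205], [0.002, -0.205, -0.979], [-1.0, -0.0, -0.002]]
1,1.3,45.6,-127.5,-1.815,-0.001,-0.001
1,62.8,38.0,-460.8,-1.815,-0.001,-0.001
```

```bash
python3 -m creep '[1,0,10,-50,-0.15,0,0, 1,0,20,-100,-0.3,0,0, 1,0,30,-150,-0.45,0,0, 1,0,38,-200,-0.6,0,0, 1,0,38,-250,-0.75,0,0, 1,0,38,-300,-0.9,0,0, 1,0,38,-350,-1.05,0,0, 1,0,38,-400,-1.2,0,0]'; python3 - <<'E'
from cell import *; from h import *
s=get_state(); rep(s)
rows(s,[(st((-79,79,120)),ori())])
E
```

```text
t: 1.75
ee_pos: [477.3, 115.0, 292.6]
tool_rot: [0.453, 1.524, -0.45]
wrist_force: [0.9, -0.8, -0.1]
grip_width: 0.6
t 1.75 tip [477.3 115.1 222.6] st [-126.    47.8  222.6] F [ 0.9 -0.8 -0.1] g 0.6 tilterr [[0.0, 0.545, 0.838], [0.002, 0.838, -0.545], [-1.0, 0.001, -0.001]]
1,102.7,52.5,20.5,-0.614,-0.000,-0.001
```

```bash
python3 -m creep '[1,20,20,8,-0.15,0,0, 1,40,40,15,-0.3,0,0, 1,60,52,20,-0.45,0,0, 1,80,52,20,-0.61,0,0, 1,102,52,20,-0.61,0,0, 1,102,52,20,-0.61,0,0, 1,110,52,20,-0.61,0,0, 1,110,52,20,-0.61,0,0]'; python3 - <<'E'
from cell import *; from h import *; import cv2
s=get_state(); rep(s)
rows(s,[(st((-79,79,90)),ori()),(st((-79,79,66)),ori())])
for n in ["side","wrist"]:
    c=read_camera(n);f=c["frame"][:,:,::-1]
    if n=="side": f=cv2.resize(f[180:300,170:320],None,fx=5,fy=5,interpolation=cv2.INTER_CUBIC)
    cv2.imwrite(f"pics/{n}1.png",f)
E
```

```text
t: 2.55
ee_pos: [522.5, 147.8, 182.7]
tool_rot: [-0.025, 1.571, 0.027]
wrist_force: [-0.4, -0.4, -0.4]
grip_width: 0.5
t 2.55 tip [522.5 147.9 112.7] st [-79.7  78.9 112.7] F [-0.4 -0.4 -0.4] g 0.5 tilterr [[-0.0, -0.033, 0.999], [0.002, 0.999, 0.033], [-1.0, 0.002, 0.0]]
1,22.7,0.2,0.7,-0.004,0.000,-0.002
1,46.7,0.2,0.7,-0.004,0.000,-0.002
```

View pics/side1.png

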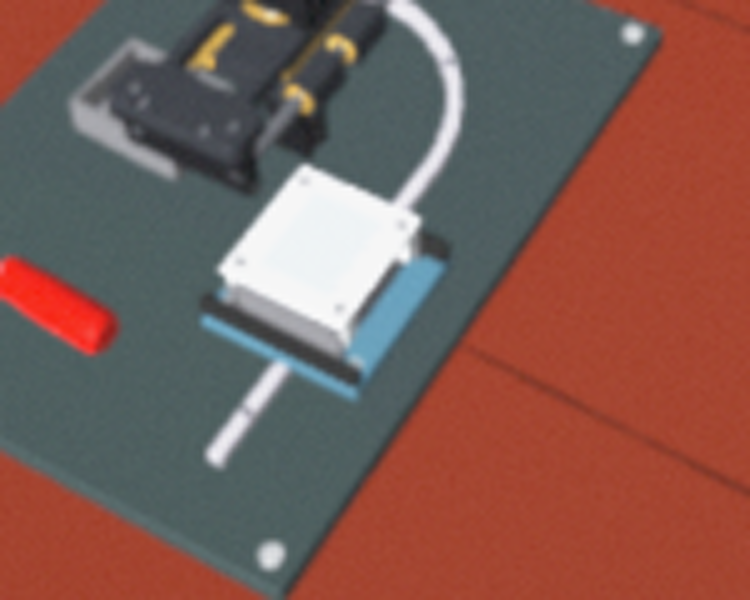

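View pics/wrist1.png

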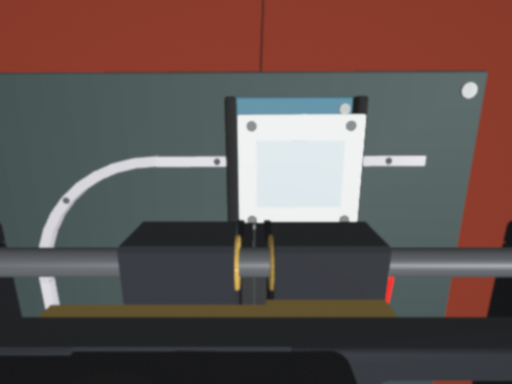

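```bash
python3 - <<'E'
from cell import *; from h import *
s=get_state()
M=np.array([[-4.70802327e-04,-2.55820599e-01,9.66724159e-01,-92.687875],[9.99999877e-01,2.79664239e-05,4.94408516e-04,.742262641],[-1.535157e-04,9.66724273e-01,2.55820555e-01,-69.9009174]])
R=Ro.from_rotvec(s['tool_rot']);p=s['ee_pos']
for u,v in [(251,220),(251,126),(351,126),(344,220)]:
    d=R.apply(M[:,:3]@np.array([(u-253.83)/312.09,(v-191.82)/312.09,1])); o=p+R.apply(M[:,3])
    X=o+d*(77-o[2])/d[2]; print(X.round(1),ist(X).round(1))
print((proj('side',p+R.apply([70,0,0]))-[170,180])*5)
E
```

```text
[525.6 147.   77. ] [-76.6  77.9  77. ]
[463.3 145.1  77. ] [-138.9   78.3   77. ]
[461.2 207.6  77. ] [-138.7  140.8   77. ]
[523.5 209.9  77. ] [-76.3 140.8  77. ]
[300.38292135 137.33517697]
```

```bash
python3 -m creep '[1,25,0,1.5,0,0,0, 1,33,0,1.5,0,0,0, 1,37,0,1.5,0,0,0, 1,40,0,1.5,0,0,0, 1,43,0,1.5,0,0,0, 1,45,0,1.5,0,0,0, 1,46,0,1.5,0,0,0, 1,46,0,1.5,0,0,0]'; python3 - <<'E'
from cell import *; from h import *; import cv2
s=get_state(); rep(s)
for n in ["side","wrist"]:
    c=read_camera(n);f=c["frame"][:,:,::-1]
    if n=="side": f=cv2.resize(f[180:300,170:320],None,fx=5,fy=5,interpolation=cv2.INTER_CUBIC)
    cv2.imwrite(f"pics/{n}2.png",f)
E
```

```text
t: 3.45
ee_pos: [526.4, 147.4, 139.7]
tool_rot: [-0.026, 1.564, 0.027]
wrist_force: [1.0, -3.0, 10.1]
grip_width: 0.6
t 3.45 tip [526.9 147.5  69.7] st [-75.3  78.3  69.7] F [ 1.  -3.  10.1] g 0.6 tilterr [[0.007, -0.034, 0.999], [0.001, 0.999, 0.034], [-1.0, 0.001, 0.007]]
```

View pics/side2.png

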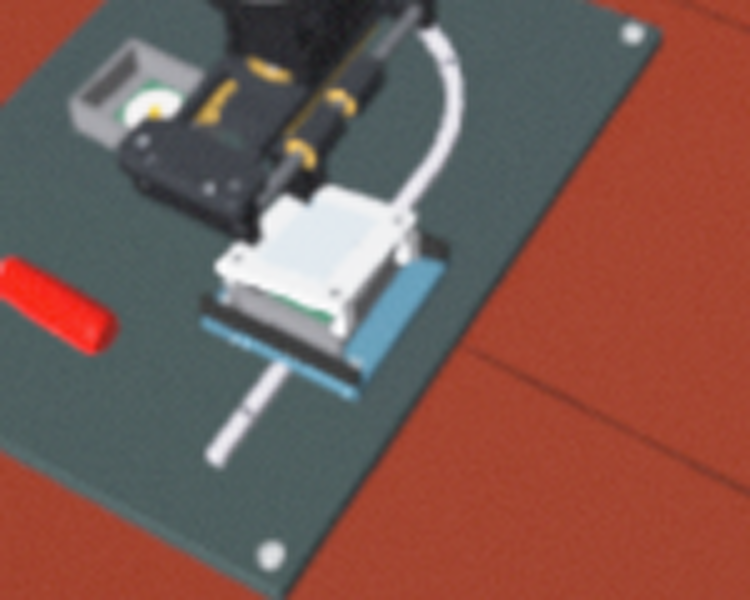

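View pics/wrist2.png

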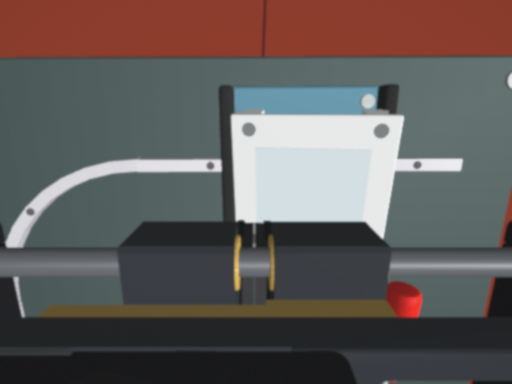

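```bash
python3 -m creep '[1,2,0,-1,0,0,0, 1,4,0,-2,0,0,0, 1,5,0,-2,0,0,0, 1,6,0,-2,0,0,0, 1,6,0,-2,0,0,0, 1,6,0,-2,0,0,0, 1,6,0,-2,0,0,0, 1,6,0,-2,0,0,0]'; python3 - <<'E'
from cell import *; from h import *; import cv2
s=get_state(); rep(s)
rows(s,[(st((-79,79,90)),ori()),(st((-140,79,90)),ori()),(st((-140,79,66)),ori())])
E
```

```text
t: 4.35
ee_pos: [526.3, 147.3, 138.7]
tool_rot: [-0.026, 1.557, 0.027]
wrist_force: [-3.0, -2.1, 28.0]
grip_width: 0.7
t 4.35 tip [527.3 147.4  68.7] st [-74.9  78.2  68.7] F [-3.  -2.1 28. ] g 0.7 tilterr [[0.013, -0.034, 0.999], [0.001, 0.999, 0.034], [-1.0, 0.0, 0.013]]
1,-21.3,0.9,-2.9,-0.003,0.013,-0.000
1,-22.1,0.7,-63.9,-0.003,0.013,-0.000
1,1.9,0.6,-64.2,-0.003,0.013,-0.000
```

```bash
python3 -m creep '[1,-20,0,-4,0,0.013,0, 1,-26,0.5,-40,0,0.013,0, 1,-24,0.5,-64,0,0.013,0, 1,-15,0.5,-64,0,0.013,0, 1,-9,0.5,-64,0,0.013,0, 1,-4,0.5,-64,0,0.013,0, 1,0,0.5,-64,0,0.013,0, 1,2,0.5,-64,0,0.013,0]'; python3 - <<'E'
from cell import *; from h import *; import cv2
s=get_state(); rep(s)
E
```

```text
t: 5.15
ee_pos: [463.1, 146.0, 137.5]
tool_rot: [-0.026, 1.57, 0.027]
wrist_force: [-8.3, 0.1, 41.6]
grip_width: 1.0
t 5.15 tip [463.2 146.1  67.5] st [-139.    79.2   67.5] F [-8.3  0.1 41.6] g 1.0 tilterr [[0.001, -0.034, 0.999], [0.001, 0.999, 0.034], [-1.0, 0.001, 0.001]]
```

```bash
python3 -m creep '[1,-22,0,-1,0,0,0, 1,-26,40,-1,0,0,0, 1,-24,62,-1,0,0,0, 1,-14,62,-1,0,0,0, 1,-9,62,-1,0,0,0, 1,-5,62,-1,0,0,0, 1,-2,62,-1,0,0,0, 1,-0.5,62,-1,0,0,0]'; python3 - <<'E'
from cell import *; from h import *; import cv2
s=get_state(); rep(s)
E
```

```text
t: 5.95
ee_pos: [460.0, 207.1, 137.9]
tool_rot: [-0.025, 1.571, 0.026]
wrist_force: [-2.7, -1.2, 12.9]
grip_width: 0.1
t 5.95 tip [460.  207.2  67.9] st [-139.9  140.4   67.9] F [-2.7 -1.2 12.9] g 0.1 tilterr [[-0.0, -0.033, 0.999], [0.001, 0.999, 0.033], [-1.0, 0.001, -0.0]]
```

Corner 2 reads 67.9 mm, so it should be home. I add a little more press in place, then go on to corner 3.

```bash
python3 -m creep '[1,1,0,0,0,0,0, 1,2,0,0,0,0,0, 1,2,0,0,0,0,0, 1,-20,0,0,0,0,0, 1,-26,0,30,0,0,0, 1,-24,0,61,0,0,0, 1,-14,0,61,0,0,0, 1,-10,0,61,0,0,0]'; python3 -m creep '[1,2,0,0,0,0,0, 1,4,0,0,0,0,0, 1,6,0,0,0,0,0, 1,8,0,0,0,0,0, 1,9,0,0,0,0,0, 1,10,0,0,0,0,0, 1,10,0,0,0,0,0, 1,10,0,0,0,0,0]'; python3 - <<'E'
from cell import *; from h import *; import cv2
s=get_state(); rep(s)
E
```

```text
t: 6.75
ee_pos: [520.9, 208.3, 147.0]
tool_rot: [-0.024, 1.572, 0.025]
wrist_force: [-1.2, -0.5, -1.0]
grip_width: 0.6
t: 7.55
ee_pos: [520.6, 208.4, 138.0]
tool_rot: [-0.024, 1.572, 0.025]
wrist_force: [-1.8, -0.9, 6.5]
grip_width: 0.4
t 7.55 tip [520.4 208.4  68. ] st [-79.5 139.4  68. ] F [-1.8 -0.9  6.5] g 0.4 tilterr [[-0.002, -0.032, 1.0], [0.0, 1.0, 0.032], [-1.0, 0.0, -0.002]]
```

```bash
python3 -m creep '[1,1,0,0,0,0,0, 1,2,0,0,0,0,0, 1,2.5,0,0,0,0,0, 1,2.5,0,0,0,0,0, 1,-40,0,0,0,0,0, 1,-80,0,0,0,0,0, 1,-80,30,0,0,0,0, 1,-80,70,-31,0,0,0]'; python3 - <<'E'
from cell import *; from h import *; import cv2
s=get_state(); rep(s)
for n in ["side","scene","wrist"]:
    c=read_camera(n);f=c["frame"][:,:,::-1]
    if n=="side": f=cv2.resize(f[190:280,190:300],None,fx=7,fy=6.5,interpolation=cv2.INTER_CUBIC)
    if n=="scene": f=cv2.resize(f[180:250,260:350],None,fx=8,fy=8,interpolation=cv2.INTER_CUBIC)
    cv2.imwrite(f"pics/{n}3.png",f)
E
```

```text
t: 8.35
ee_pos: [493.1, 277.2, 220.7]
tool_rot: [-0.019, 1.562, 0.024]
wrist_force: [-0.9, 0.4, -0.4]
grip_width: 0.3
t 8.35 tip [493.7 277.4 150.7] st [-103.6  209.4  150.7] F [-0.9  0.4 -0.4] g 0.3 tilterr [[0.009, -0.027, 1.0], [0.003, 1.0, 0.027], [-1.0, 0.003, 0.009]]
```

View pics/side3.png

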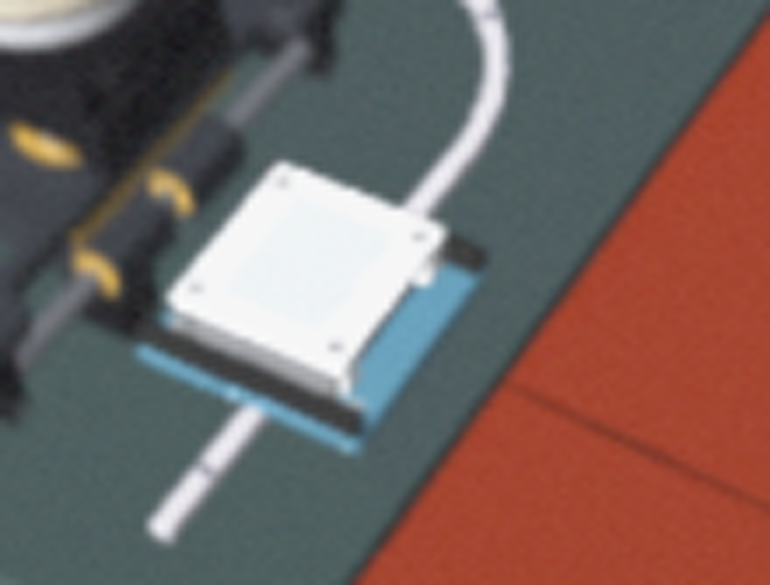

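View pics/scene3.png

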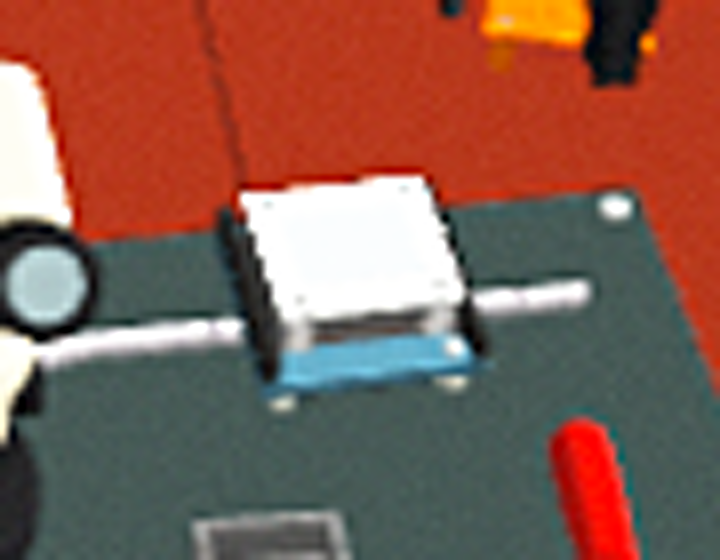

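View pics/wrist3.png

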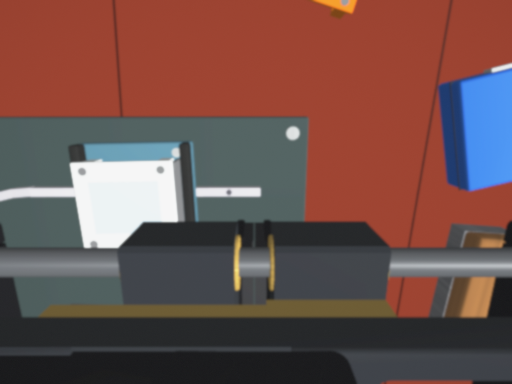

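```bash
python3 - <<'E'
from cell import *; from h import *
W=[]
for u,v in [(282,181),(419,236),(335,347),(195,288)]:
    P=ray('side',(190+u/7,190+v/6.5),68); W.append(ist(P)); print(W[-1].round(1))
print(np.mean(W,0))
s=get_state(); rep(s)
rows(s,[(st((-110,195,70)),ori()),(st((-110,195,38)),ori())])
E
```

```text
[-75.9  79.7  68. ]
[-138.1   78.5   68. ]
[-139.5  141.    68. ]
[-77.4 142.4  68. ]
[-107.72550145  110.40828785   68.        ]
t 8.5 tip [485.4 278.7 148.3] st [-111.9  211.   148.3] F [-0.4 -0.7  0.2] g 0.6 tilterr [[-0.003, -0.036, 0.999], [0.0, 0.999, 0.036], [-1.0, 0.0, -0.003]]
1,78.3,-16.0,1.9,-0.001,-0.003,-0.000
1,110.3,-16.0,2.0,-0.001,-0.003,-0.000
```

```bash
cat >> h.py <<'E'
def cen(s):  # s<0: straight y=-s ; rail centreline
    L=110*np.pi/2
    if s<0: return np.array([-110.,-s])
    if s<L: a=s/110; return np.array([-110*np.cos(a),-110*np.sin(a)])
    return np.array([s-L,-110.])
def carr(s):
    F,B=cen(s+28),cen(s-28); h=(F-B)/np.linalg.norm(F-B); return (F+B)/2,h
def push(s,z=38,leanmax=38):
    m,h=carr(s); th=np.degrees(np.arctan2(h[0],-h[1]))
    lean=float(np.interp(th,[30,88],[0,leanmax])); l=np.radians(lean)
    r=m-50*h; hz=9.5*np.cos(l)
    c=r+np.array([-hz*h[0],-15*h[1]])
    return st((c[0],c[1],z)),ori(lean),(m.round(0),round(th),round(lean),c.round(1))
E
python3 -m creep '[1,30,-10,2,0,0,0, 1,60,-16,2,0,0,0, 1,90,-16,2,0,0,0, 1,108,-16,2,0,0,0, 1,108,-22,2,0,0,0, 1,108,-27,2,0,0,0, 1,108,-31,2,0,0,0, 1,108,-35,2,0,0,0]'
python3 - <<'E'
from cell import *; from h import *
s=get_state(); rep(s)
print(push(-110)[2])
E
```

```text
t: 9.3
ee_pos: [489.4, 243.4, 111.5]
tool_rot: [-0.027, 1.571, 0.029]
wrist_force: [-0.2, -0.1, -0.8]
grip_width: 0.3
t 9.3 tip [489.4 243.4  41.5] st [-109.2  175.5   41.5] F [-0.2 -0.1 -0.8] g 0.3 tilterr [[-0.001, -0.036, 0.999], [0.001, 0.999, 0.036], [-1.0, 0.001, -0.0]]
(array([-110.,  110.]), 0, 0, array([-110.,  175.]))
```

```bash
python3 -m creep '[1,1,-3,0,0,0,0, 1,2,-7,0,0,0,0, 1,2,-12,0,0,0,0, 1,2,-18,0,0,0,0, 1,2,-25,0,0,0,0, 1,2,-32,0,0,0,0, 1,2,-39,0,0,0,0, 1,2,-45,0,0,0,0]'
python3 - <<'E'
from cell import *; from h import *; import cv2
s=get_state(); rep(s)
c=read_camera("side");f=cv2.resize(c["frame"][150:290,160:320,::-1],None,fx=4.5,fy=4.2,interpolation=cv2.INTER_CUBIC); cv2.imwrite("pics/side4.png",f)
E
```

```text
t: 10.1
ee_pos: [490.9, 197.7, 109.5]
tool_rot: [-0.027, 1.571, 0.028]
wrist_force: [-0.6, 1.5, 0.8]
grip_width: 0.6
t 10.1 tip [490.9 197.7  39.5] st [-109.4  129.8   39.5] F [-0.6  1.5  0.8] g 0.6 tilterr [[-0.001, -0.035, 0.999], [0.001, 0.999, 0.035], [-1.0, 0.001, -0.001]]
```

View pics/side4.png

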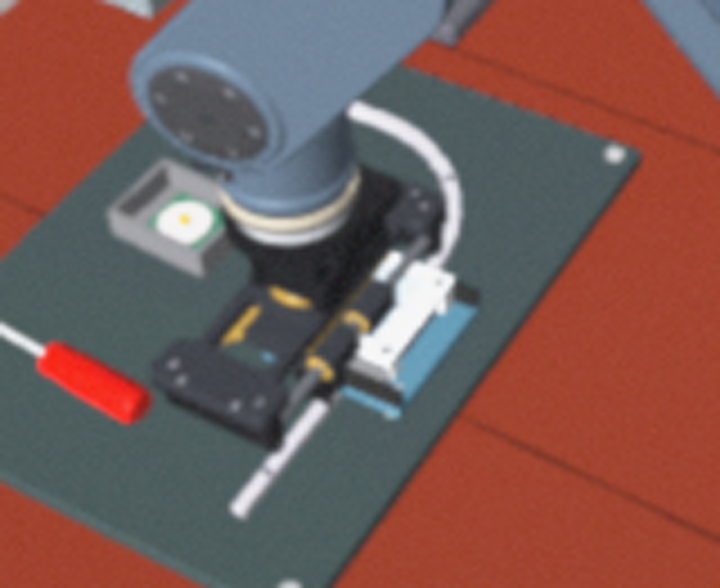

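```bash
python3 - <<'E'
from cell import *; from h import *
for u,v in [(435,281),(382,351)]:
    print(ist(ray('side',(160+u/4.5,150+v/4.2),68)).round(1))
s=get_state(); rep(s)
rows(s,[push(x)[:2] for x in (-58,-50,-42,-34,-26,-18,-10,-2)]); print([push(x)[2] for x in (-58,-26,-2)])
E
```

```text
[-137.9   41.7   68. ]
[-139.   105.5   68. ]
t 10.15 tip [490.8 196.9  39.4] st [-109.5  129.    39.4] F [ 0.  -1.6  0.4] g -0.0 tilterr [[-0.001, -0.035, 0.999], [0.0, 0.999, 0.035], [-1.0, 0.0, -0.001]]
1,1.4,-6.0,-0.5,-0.002,-0.001,-0.000
1,1.4,-14.0,-0.5,-0.002,-0.001,-0.000
1,1.4,-22.0,-0.5,-0.002,-0.001,-0.000
1,1.4,-30.0,-0.5,-0.002,-0.001,-0.000
1,1.4,-38.0,-0.5,-0.002,-0.001,-0.000
1,1.4,-46.0,-0.7,-0.002,-0.001,-0.000
1,1.4,-54.0,-1.3,-0.002,-0.001,-0.000
1,1.4,-62.0,-2.2,-0.002,-0.001,-0.000
[(array([-110.,   58.]), 0, 0, array([-110.,  123.])), (array([-110.,   26.]), 0, 0, array([-110.,   91.])), (array([-108.,    2.]), 3, 0, array([-111.7,   67. ]))]
```

```bash
sed -i 's/-15\*h\[1\]/-6*h[1]/' h.py; python3 - <<'E'
from cell import *; from h import *
s=get_state()
X=(-66,-58,-50,-42,-34,-26,-18,-10)
rows(s,[push(x)[:2] for x in X]); print(push(-10)[2])
E
```

```text
1,1.4,-7.0,-0.5,-0.002,-0.001,-0.000
1,1.4,-15.0,-0.5,-0.002,-0.001,-0.000
1,1.4,-23.0,-0.5,-0.002,-0.001,-0.000
1,1.4,-31.0,-0.5,-0.002,-0.001,-0.000
1,1.4,-39.0,-0.5,-0.002,-0.001,-0.000
1,1.4,-47.0,-0.5,-0.002,-0.001,-0.000
1,1.4,-55.0,-0.7,-0.002,-0.001,-0.000
1,1.4,-63.0,-1.3,-0.002,-0.001,-0.000
(array([-109.,   10.]), 2, 0, array([-110.8,   66. ]))
```

```bash
python3 -m creep '[1,1,-7,-0.5,0,0,0, 1,1,-15,-0.5,0,0,0, 1,1,-23,-0.5,0,0,0, 1,1,-31,-0.5,0,0,0, 1,1,-39,-0.5,0,0,0, 1,1,-47,-0.5,0,0,0, 1,1,-55,-0.7,0,0,0, 1,1,-63,-1.3,0,0,0]'
python3 - <<'E'
from cell import *; from h import *; import cv2
s=get_state(); rep(s)
X=np.arange(-4,41,6)
rows(s,[push(x)[:2] for x in X]); print(push(38)[2])
c=read_camera("side");f=cv2.resize(c["frame"][130:270,160:320,::-1],None,fx=4.5,fy=4.2,interpolation=cv2.INTER_CUBIC); cv2.imwrite("pics/side5.png",f)
E
```

```text
t: 10.95
ee_pos: [491.8, 133.2, 108.3]
tool_rot: [-0.027, 1.572, 0.028]
wrist_force: [0.0, 1.1, -0.5]
grip_width: 0.0
t 10.95 tip [491.7 133.2  38.3] st [-110.9   65.3   38.3] F [ 0.   1.1 -0.5] g 0.0 tilterr [[-0.001, -0.035, 0.999], [0.0, 0.999, 0.035], [-1.0, 0.0, -0.001]]
1,0.3,-5.3,-0.6,-0.002,-0.001,-0.000
1,0.3,-11.3,-1.4,-0.002,-0.001,-0.000
1,0.3,-17.3,-2.4,-0.002,-0.001,-0.000
1,0.3,-23.4,-3.6,-0.002,-0.001,-0.000
1,0.3,-29.5,-5.0,-0.002,-0.001,-0.000
1,0.3,-35.8,-6.5,-0.002,-0.001,-0.000
1,0.3,-42.2,-8.1,-0.002,-0.001,-0.000
1,0.3,-48.7,-9.3,-0.002,-0.001,-0.000
(array([-100.,  -36.]), 20, 0, array([-120.3,   16.6]))
```

View pics/side5.png

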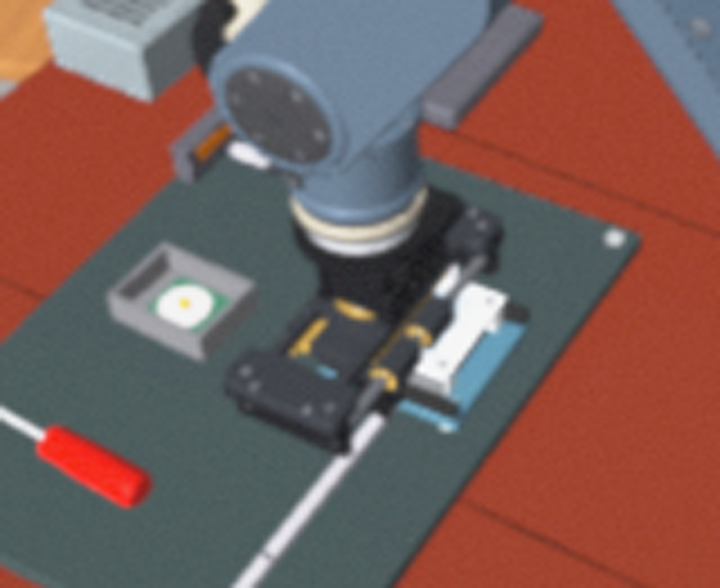

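```bash
python3 -m creep '[1,0.3,-6,-0.6,0,0,0, 1,0.3,-11.5,-1.4,0,0,0, 1,0.3,-17.5,-2.4,0,0,0, 1,0.3,-23.5,-3.6,0,0,0, 1,0.3,-29.5,-5,0,0,0, 1,0.3,-36,-6.5,0,0,0, 1,0.3,-42,-8,0,0,0, 1,0.3,-48.5,-9.3,0,0,0]'
python3 - <<'E'
from cell import *; from h import *; import cv2
s=get_state(); rep(s)
X=np.arange(44,87,6)
rows(s,[push(x)[:2] for x in X]); print(push(86)[2])
c=read_camera("side");f=cv2.resize(c["frame"][110:250,170:330,::-1],None,fx=4.5,fy=4.2,interpolation=cv2.INTER_CUBIC); cv2.imwrite("pics/side6.png",f)
E
```

```text
t: 11.8
ee_pos: [483.9, 82.9, 108.0]
tool_rot: [-0.028, 1.573, 0.027]
wrist_force: [0.8, 2.2, -0.3]
grip_width: 0.3
t 11.8 tip [483.8  82.9  38. ] st [-120.8   15.3   38. ] F [ 0.8  2.2 -0.3] g 0.3 tilterr [[-0.002, -0.035, 0.999], [-0.001, 0.999, 0.035], [-1.0, -0.0, -0.002]]
1,-0.0,-5.3,-0.6,-0.003,-0.002,0.000
1,-0.0,-11.8,-1.1,-0.003,-0.002,0.000
1,-0.0,-18.4,-1.3,-0.003,-0.002,0.000
1,0.0,-24.9,-2.9,-0.003,-0.028,0.001
1,0.1,-31.4,-4.9,-0.003,-0.064,0.001
1,0.3,-37.9,-6.4,-0.003,-0.100,0.001
1,0.6,-44.3,-7.6,-0.003,-0.135,0.001
1,1.0,-50.7,-8.4,-0.003,-0.171,0.001
(array([-76., -75.]), 45, 10, array([-117.4,  -35.3]))
```

View pics/side6.png

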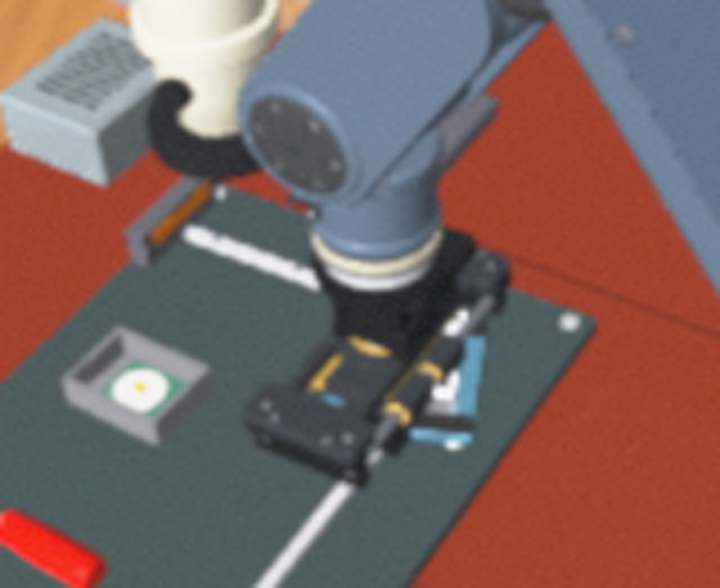

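```bash
python3 -m creep '[1,0,-6,-0.6,0,0,0, 1,0,-12,-1.1,0,0,0, 1,0,-18.4,-1.3,0,0,0, 1,0,-25,-2.9,0,-0.03,0, 1,0.1,-31.4,-4.9,0,-0.064,0, 1,0.3,-38,-6.4,0,-0.1,0, 1,0.6,-44.3,-7.6,0,-0.135,0, 1,1,-50.7,-8.4,0,-0.17,0]'
python3 - <<'E'
from cell import *; from h import *; import cv2
s=get_state(); rep(s)
X=np.arange(92,135,6)
rows(s,[push(x)[:2] for x in X]); print(push(X[-1])[2])
c=read_camera("side");f=cv2.resize(c["frame"][110:250,170:330,::-1],None,fx=4.5,fy=4.2,interpolation=cv2.INTER_CUBIC); cv2.imwrite("pics/side7.png",f)
c=read_camera("wrist"); cv2.imwrite("pics/wrist7.png",c["frame"][:,:,::-1])
E
```

```text
t: 12.65
ee_pos: [476.4, 30.7, 106.9]
tool_rot: [-0.025, 1.403, 0.028]
wrist_force: [0.3, 1.8, -0.7]
grip_width: 0.4
t 12.65 tip [488.   31.   37.9] st [-118.5  -36.7   37.9] F [ 0.3  1.8 -0.7] g 0.4 tilterr [[0.166, -0.035, 0.985], [0.005, 0.999, 0.035], [-0.986, -0.001, 0.166]]
1,0.5,-4.9,0.4,-0.002,-0.038,0.002
1,1.0,-11.0,0.3,-0.002,-0.074,0.002
1,1.7,-17.0,0.5,-0.002,-0.109,0.002
1,2.5,-22.7,1.1,-0.002,-0.145,0.002
1,3.5,-28.4,2.0,-0.002,-0.181,0.002
1,4.6,-33.8,3.2,-0.002,-0.216,0.002
1,5.9,-39.0,4.8,-0.002,-0.252,0.002
1,7.3,-44.0,6.6,-0.002,-0.288,0.002
(array([ -37., -100.]), 70, 26, array([-91.7, -80.6]))
```

View pics/side7.png

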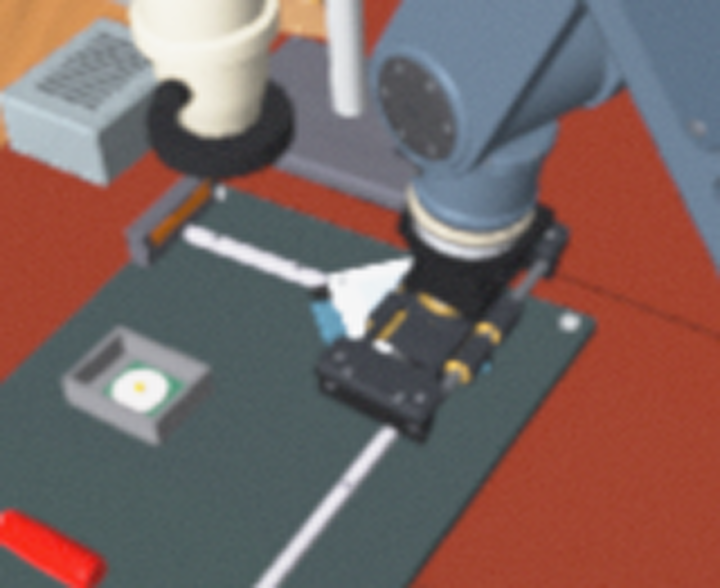

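View pics/wrist7.png

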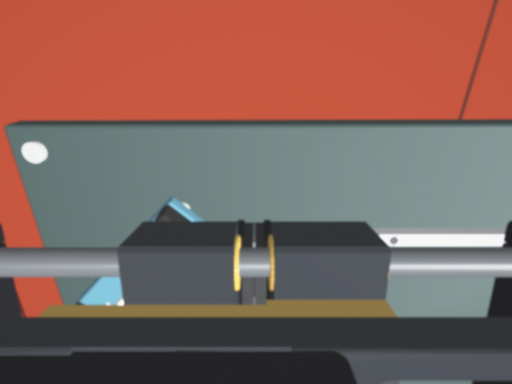

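```bash
python3 -m creep '[1,0.5,-5,0.4,0,-0.038,0, 1,1,-11,0.4,0,-0.074,0, 1,1.7,-17,0.5,0,-0.11,0, 1,2.5,-22.7,1.1,0,-0.145,0, 1,3.5,-28.4,2,0,-0.18,0, 1,4.6,-33.8,3.2,0,-0.216,0, 1,6,-39,4.8,0,-0.25,0, 1,7.3,-44,6.6,0,-0.288,0]'
python3 - <<'E'
from cell import *; from h import *; import cv2
s=get_state(); rep(s)
X=np.arange(139,182,6)
rows(s,[push(x)[:2] for x in X]); print(push(X[-1])[2])
c=read_camera("side");f=cv2.resize(c["frame"][110:250,170:330,::-1],None,fx=4.5,fy=4.2,interpolation=cv2.INTER_CUBIC); cv2.imwrite("pics/side8.png",f)
E
```

```text
t: 13.55
ee_pos: [511.8, -5.4, 132.2]
tool_rot: [-0.024, 1.18, 0.016]
wrist_force: [-1.9, 1.5, -2.2]
grip_width: 0.5
t 13.55 tip [538.5  -5.4  67.5] st [-69.4 -75.   67.5] F [-1.9  1.5 -2.2] g 0.5 tilterr [[0.381, -0.025, 0.924], [-0.0, 1.0, 0.027], [-0.925, -0.011, 0.381]]
1,20.7,-10.6,-34.8,-0.007,-0.094,0.015
1,22.9,-15.1,-32.8,-0.006,-0.130,0.015
1,25.3,-19.2,-30.3,-0.006,-0.163,0.015
1,27.8,-22.9,-27.3,-0.006,-0.193,0.015
1,30.3,-26.1,-23.9,-0.006,-0.219,0.015
1,32.9,-28.9,-20.1,-0.005,-0.242,0.015
1,35.5,-31.1,-15.8,-0.005,-0.260,0.016
1,38.0,-32.9,-11.2,-0.005,-0.272,0.016
(array([   8., -109.]), 88, 38, array([ -49.2, -107.3]))
```

View pics/side8.png

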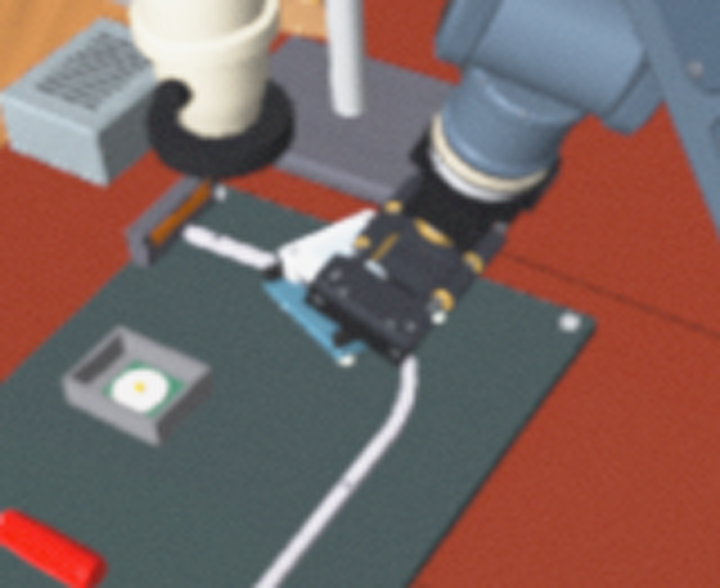

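```bash
python3 - <<'E'
from cell import *; from h import *
s=get_state(); rep(s);print(s['qpos'].round(3), s['wrist_force'],s['joint_torque'].round(2))
E
```

```text
t 13.6 tip [541.4  -6.6  69.1] st [-66.6 -76.3  69.1] F [ 0.8 -0.5  0.4] g 0.5 tilterr [[0.386, -0.024, 0.922], [-0.003, 1.0, 0.027], [-0.922, -0.014, 0.386]]
[-0.279  0.618  2.073  1.001  0.123 -2.853] [ 0.84087806 -0.53480526  0.37815431] [  0.35 -33.78  -3.06   0.1   -0.19   0.  ]
```

```bash
python3 - <<'E'
from cell import *; from h import *
s=get_state(); rep(s)
rows(s,[(st((-85,-70,85)),ori(15)),(st((-100,-60,130)),ori(5)),(st((-120,-40,160)),ori(0))])
q1=[.527,1.433,1.181];p1=[625.,292.2]
q=s['qpos'];P=s['ee_pos'];print(q.round(3),np.hypot(P[0],P[1]),P[2])
E
```

```text
t 13.6 tip [541.4  -6.6  69.1] st [-66.6 -76.3  69.1] F [ 0.8 -0.5  0.4] g 0.5 tilterr [[0.386, -0.024, 0.922], [-0.003, 1.0, 0.027], [-0.922, -0.014, 0.386]]
1,-21.3,4.7,-1.5,-0.008,0.135,0.017
1,-66.1,14.0,13.9,-0.010,0.309,0.016
1,-99.7,33.4,12.6,-0.010,0.396,0.016
[-0.279  0.618  2.073  1.001  0.123 -2.853] 514.36574180829 133.64392949724513
```

```bash
python3 -m creep '[1,-10,3,-1,0,0.07,0, 1,-21,5,-1.5,0,0.135,0.01, 1,-35,8,3,0,0.2,0.016, 1,-50,10,8,-0.01,0.25,0.016, 1,-66,14,14,-0.01,0.31,0.016, 1,-80,24,14,-0.01,0.35,0.016, 1,-100,33,13,-0.01,0.4,0.016, 1,-100,33,13,-0.01,0.4,0.016]'
python3 - <<'E'
from cell import *; from h import *; import cv2
s=get_state(); rep(s); print(s['qpos'].round(3))
c=read_camera("side");f=cv2.resize(c["frame"][110:250,170:330,::-1],None,fx=4.5,fy=4.2,interpolation=cv2.INTER_CUBIC); cv2.imwrite("pics/side9.png",f)
c=read_camera("scene");f=cv2.resize(c["frame"][180:280,210:350,::-1],None,fx=5.5,fy=5.5,interpolation=cv2.INTER_CUBIC); cv2.imwrite("pics/scene9.png",f)
E
```

```text
t: 14.4
ee_pos: [488.9, 27.7, 232.9]
tool_rot: [-0.032, 1.568, 0.029]
wrist_force: [0.6, 0.1, -0.6]
grip_width: 0.4
t 14.4 tip [489.1  27.6 162.9] st [-117.5  -40.1  162.9] F [ 0.6  0.1 -0.6] g 0.4 tilterr [[0.003, -0.039, 0.999], [-0.002, 0.999, 0.039], [-1.0, -0.002, 0.003]]
[-0.171  0.436  1.829 -0.002  0.873 -1.78 ]
```

View pics/side9.png

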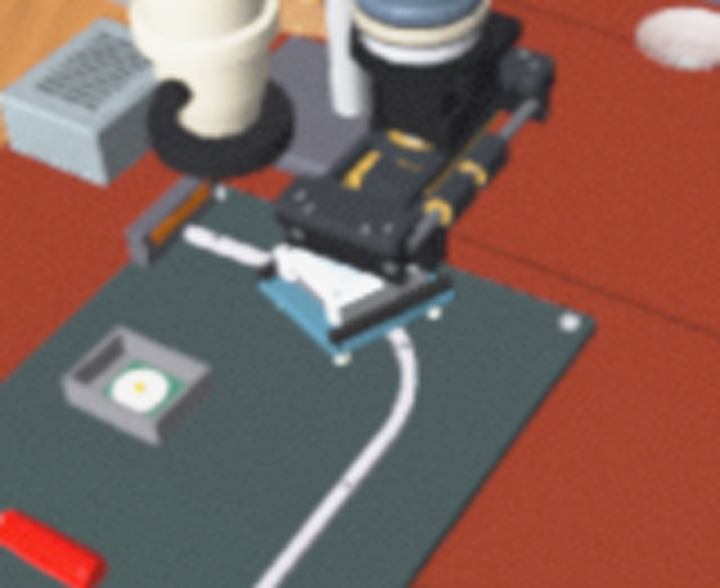

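View pics/scene9.png

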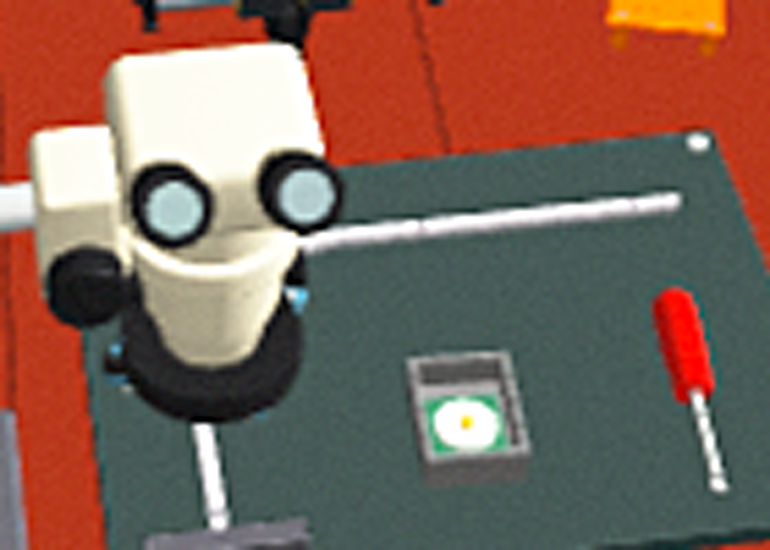

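```bash
python3 - <<'E'
from h import *
D=[([-1.5105,.5285,1.4339],[147.81,-606.67,291.6],[0,.002,-1]),
([-.279,.618,2.073],[514.3,-6.5,133.6],[.386,-.003,-.922]),
([-.171,.436,1.829],[488.9,27.7,232.9],[.003,-.002,-1])]
def res(p,full=False):
    L1,L2,d,h,e,off=p; o=[]
    for q,P,x in D:
        W=np.array(P)-d*np.array(x); c,s=np.cos(q[0]),np.sin(q[0])
        r=c*W[0]+s*W[1]; l=-s*W[0]+c*W[1]
        o+=[e+L1*np.sin(q[1])+L2*np.sin(q[1]+q[2])-r,h+L1*np.cos(q[1])+L2*np.cos(q[1]+q[2])-W[2],l-off]
    return np.array(o)
for e0 in (0,50,100):
    f=least_squares(res,[400,400,200,150,e0,110]); print(f.x.round(1),res(f.x).round(1),f.cost)
E
```

```text
[529.5 311.6  71.2  32.   33.5 116.5] [-26.1   7.6  -5.6   6.3 -16.1  11.5  19.8   8.6  -5.9] 850.7749837656816
[529.5 311.6  71.2  32.   33.5 116.5] [-26.1   7.6  -5.6   6.3 -16.1  11.5  19.8   8.6  -5.9] 850.7749837656763
[529.5 311.6  71.2  32.   33.5 116.5] [-26.1   7.6  -5.6   6.3 -16.1  11.5  19.8   8.6  -5.9] 850.7749837656773
```

```bash
python3 - <<'E'
from h import *
for uv in [(331,330),(451,282)]:
    print(ist(ray('side',(170+uv[0]/4.5,110+uv[1]/4.2),52)).round(1))
for uv in [(341,357),(434,313)]:
    print('foot',ist(ray('side',(170+uv[0]/4.5,110+uv[1]/4.2),17)).round(1))
for s in (120,125,130,135,140,145,150):
    m,h=carr(s); l=np.array([-h[1],h[0]]); print(s,m.round(0),np.degrees(np.arctan2(h[0],-h[1])).round(),(m-50*h+50*l).round(),(m-50*h-50*l).round())
E
```

```text
[-41.2 -43.9  52. ]
[ -88.2 -125.    52. ]
foot [-42.6 -50.9  17. ]
foot [ -76.8 -120.6   17. ]
120 [-49. -94.] 63.0 [-70. -27.] [-117. -116.]
125 [-45. -97.] 65.0 [-69. -30.] [-111. -121.]
130 [-40. -99.] 68.0 [-68. -33.] [-106. -126.]
135 [ -36. -100.] 70.0 [-66. -36.] [-100. -130.]
140 [ -31. -102.] 73.0 [-64. -39.] [ -94. -135.]
145 [ -27. -103.] 76.0 [-63. -42.] [ -88. -139.]
150 [ -22. -104.] 78.0 [-60. -45.] [ -81. -143.]
```

```bash
python3 - <<'E'
from cell import *; from h import *; import cv2
c=read_camera("side");f=cv2.resize(c["frame"][160:205,215:280,::-1],None,fx=12,fy=12,interpolation=cv2.INTER_CUBIC); cv2.imwrite("pics/side10.png",f)
s=get_state();rep(s)
c=read_camera("wrist"); cv2.imwrite("pics/wrist10.png",c["frame"][:,:,::-1])
E
```

```text
t 14.55 tip [487.   27.  160.1] st [-119.6  -40.7  160.1] F [-0.6  0.1 -0. ] g 0.6 tilterr [[-0.002, -0.037, 0.999], [-0.001, 0.999, 0.037], [-1.0, -0.001, -0.002]]
```

View pics/side10.png

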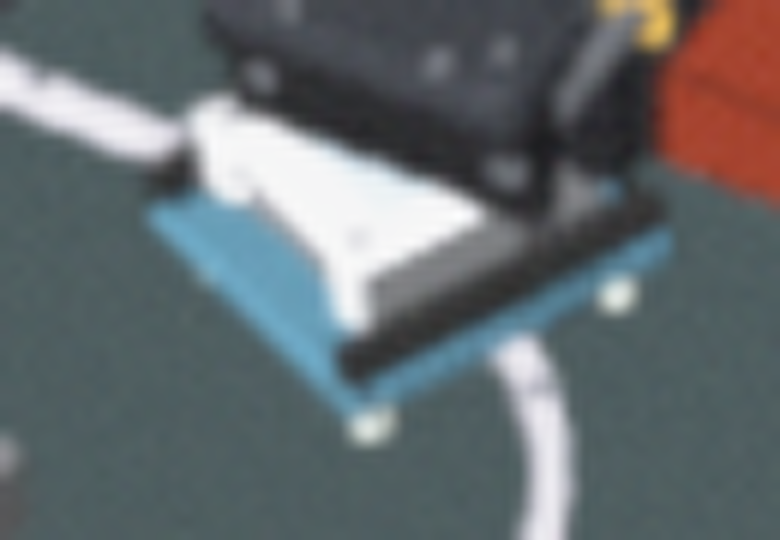

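View pics/wrist10.png

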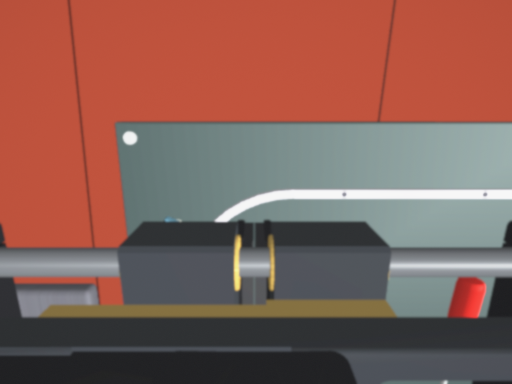

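```bash
python3 - <<'E'
from h import *
for n,uv,z in [('bump L top',(340,345),52),('bump R top',(662,198),52),('plate RL bot',(360,410),28),('plate RR bot',(670,258),28),('FL plate',(150,213),40),('foot',(372,440),15),('foot',(618,310),15)]:
    print(n,ist(ray('side',(215+(uv[0]-6)/12,160+(uv[1]-6)/12),z)).round(1))
# predicted pixels for s values
for s in (140,150):
    m,h=carr(s); l=np.array([-h[1],h[0]])
    for a,b,z in [(-50,50,52),(-50,-50,52),(50,50,40)]:
        p=m+a*h+b*l; print(s,a,b,((proj('side',st((*p,z)))-[215,160])*12).round(0))
E
```

```text
bump L top [-38.6 -44.   52. ]
bump R top [ -84.3 -128.5   52. ]
plate RL bot [-42.  -45.5  28. ]
plate RR bot [ -85.2 -130.9   28. ]
FL plate [ 36.9 -69.5  40. ]
foot [-43.4 -47.8  15. ]
foot [ -76.3 -118.5   15. ]
140 -50 50 [412. 388.]
140 -50 -50 [700. 189.]
140 50 50 [161. 216.]
150 -50 50 [410. 367.]
150 -50 -50 [672. 154.]
150 50 50 [135. 215.]
```

```bash
python3 - <<'E'
import cv2
a=cv2.imread("pics/side0.png")[220:265,205:270]; cv2.imwrite("pics/d0.png",cv2.resize(a,None,fx=12,fy=12,interpolation=cv2.INTER_CUBIC))
from h import *
for a,b,z in [(-60,160,52),(-160,160,52),(-60,160,28),(-160,160,28),(-160,60,40),(-160,60,28)]:
    print(a,b,z,((proj('side',st((a,b,z)))-[205,220])*12+6).round(0))
E
```

```text
-60 160 52 [ 59. 246.]
-160 160 52 [439. 432.]
-60 160 28 [ 72. 307.]
-160 160 28 [446. 492.]
-160 60 40 [673. 136.]
-160 60 28 [674. 167.]
```

View pics/d0.png

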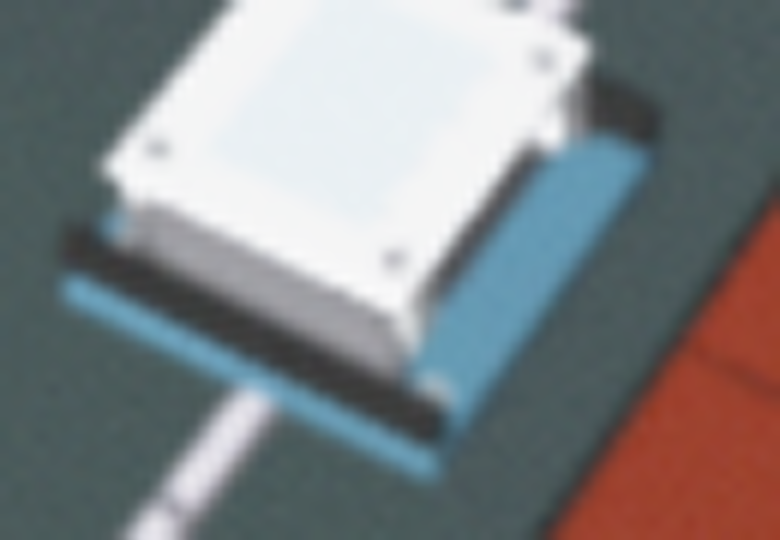

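```bash
python3 - <<'E'
from h import *
obs=[((340,345),(-50,47,37)),((662,198),(-50,-47,37)),((360,408),(-50,48,15)),((670,255),(-50,-48,15)),((150,213),(48,48,19)),((357,238),(-31,31,53))]
def f(q,full=False):
    R=Ro.from_euler('ZYX',[q[2],q[4] if len(q)>3 else 0,q[5] if len(q)>3 else 0]); o=[]
    for uv,p in obs:
        P=R.apply(p)+[q[0],q[1],15+(q[3] if len(q)>3 else 0)]
        o+=list(proj('side',st(P))-[215+(uv[0]-6)/12,160+(uv[1]-6)/12])
    return np.array(o)
for q0 in ([-25,-105,-.3],[-25,-105,-.3,0,0,0]):
    r=least_squares(f,q0,x_scale=[10,10,.1,5,.05,.05][:len(q0)]); print(r.x.round(3),r.fun.reshape(-1,2).round(2).tolist())
E
```

```text
[ -17.707 -105.729   -0.422] [[1.27, 0.99], [-0.54, -0.11], [-0.27, 0.78], [-0.91, -0.07], [-0.02, -1.99], [0.42, 0.3]]
[-3.0583e+01 -9.0106e+01 -4.4100e-01  1.3150e+01  1.2500e-01  2.3000e-02] [[0.68, 0.1], [-0.16, -0.4], [-0.49, 0.6], [-0.14, 0.3], [0.27, -0.07], [-0.17, -0.53]]
```

```bash
python3 - <<'E'
from cell import *; from h import *
s=get_state(); rep(s); rows(s,[(st((-60,70,170)),ori()),(st((0,70,155)),ori())])
E
```

```text
t 14.6 tip [486.5  26.9 159.8] st [-120.1  -40.7  159.8] F [-0.3  0.4  0.2] g 0.7 tilterr [[-0.004, -0.037, 0.999], [-0.0, 0.999, 0.037], [-1.0, -0.0, -0.004]]
1,-10.5,110.7,59.7,-0.001,-0.004,0.000
1,4.3,110.8,119.8,-0.001,-0.004,0.000
```

```bash
python3 -m creep '[1,-5,40,0,0,0,0, 1,-10,80,10,0,0,0, 1,-10,110,40,0,0,0, 1,-5,110,80,0,0,0, 1,0,110,110,0,0,0, 1,4,110,120,0,0,0, 1,4,110,120,0,0,0, 1,4,110,120,0,0,0]'
python3 - <<'E'
from cell import *; from h import *; import cv2
s=get_state();rep(s);print(s['qpos'].round(3))
c=read_camera("wrist"); f=c["frame"][:,:,::-1]; cv2.imwrite("pics/wrist11.png",f)
cv2.imwrite("pics/wrist11c.png",cv2.resize(f[40:250,0:260],None,fx=3,fy=2.8,interpolation=cv2.INTER_CUBIC))
c=read_camera("side");f=cv2.resize(c["frame"][150:205,210:290,::-1],None,fx=10,fy=10,interpolation=cv2.INTER_CUBIC); cv2.imwrite("pics/side11.png",f)
E
```

```text
t: 15.4
ee_pos: [600.9, 140.8, 224.1]
tool_rot: [-0.029, 1.578, 0.028]
wrist_force: [0.5, 0.4, 0.3]
grip_width: 0.4
t 15.4 tip [600.3 140.7 154.1] st [ -2.1  68.8 154.1] F [0.5 0.4 0.3] g 0.4 tilterr [[-0.008, -0.036, 0.999], [-0.0, 0.999, 0.036], [-1.0, -0.0, -0.008]]
[ 0.049  0.6    1.512 -0.     1.037 -1.558]
```

View pics/wrist11c.png

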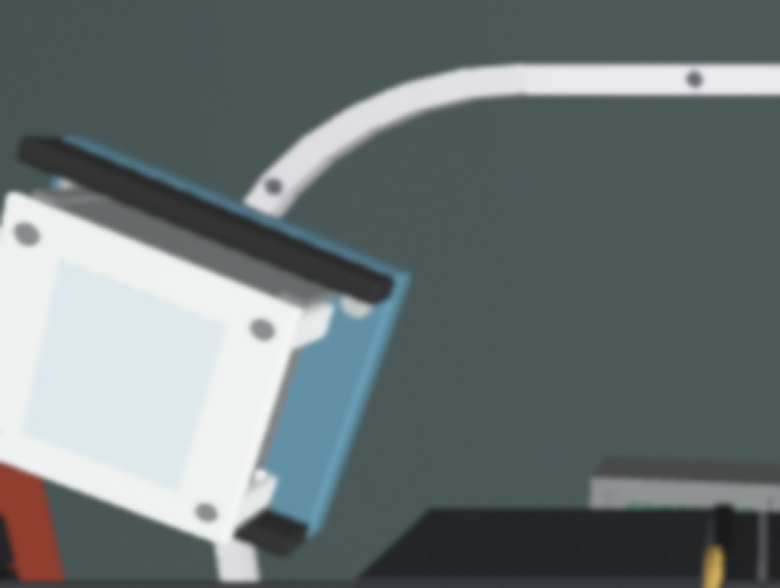

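View pics/side11.png

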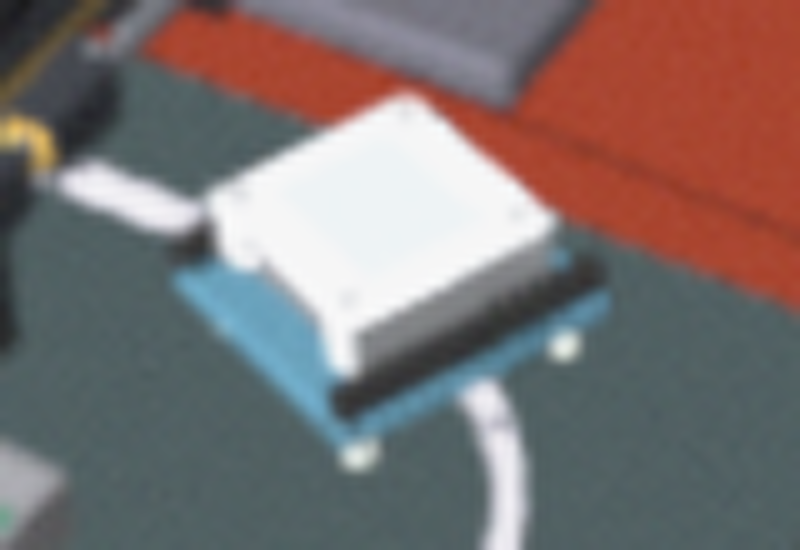

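```bash
cat >> h.py <<'E'
M=np.array([[-4.70802327e-04,-2.55820599e-01,9.66724159e-01,-92.687875],[9.99999877e-01,2.79664239e-05,4.94408516e-04,.742262641],[-1.535157e-04,9.66724273e-01,2.55820555e-01,-69.9009174]])
def wray(s,uv,z):
    R=Ro.from_rotvec(s['tool_rot']);p=np.array(s['ee_pos'])
    d=R.apply(M[:,:3]@np.array([(uv[0]-253.83)/312.09,(uv[1]-191.82)/312.09,1])); o=p+R.apply(M[:,3])
    return o+d*(z-o[2])/d[2]
E
python3 - <<'E'
from cell import *; from h import *
s=dict(ee_pos=[600.9,140.8,224.1],tool_rot=[-.029,1.578,.028])
print('side')
for z in (68,):
  for uv in [(237,195),(407,112),(518,213),(348,298)]:
    print(ist(ray('side',(210+(uv[0]-5)/10,150+(uv[1]-5)/10),z)).round(1))
print('wrist RL RR FL')
for uv in [(262,328),(26,234),(205,512)]:
    print(ist(wray(s,(uv[0]/3-.3,40+uv[1]/2.8-.3),68)).round(1))
print('bumper', [ist(wray(s,(u/3-.3,40+v/2.8-.3),52)).round(1) for u,v in [(392,287),(22,140)]])
print('plate RL,FL', [ist(wray(s,(u/3-.3,40+v/2.8-.3),32)).round(1) for u,v in [(410,272),(312,535)]])
print('rail ref (-110 line)', [ist(wray(s,(u/3-.3,40+v/2.8-.3),23)).round(1) for u,v in [(694,80),(273,186)]])
E
```

```text
side
[ 22.4 -87.   68. ]
[  -4.5 -144.9   68. ]
[ -58.4 -122.    68. ]
[-31.6 -65.4  68. ]
wrist RL RR FL
[-35.8 -64.1  68. ]
[ -62.2 -122.    68. ]
[ 19.9 -87.6  68. ]
bumper [array([-46. , -34.4,  52. ]), array([ -88.2, -130.1,   52. ])]
plate RL,FL [array([-48.9, -36.4,  32. ]), array([ 41.5, -76.8,  32. ])]
rail ref (-110 line) [array([-108. ,   49.6,   23. ]), array([-75.8, -78.7,  23. ])]
```

```bash
python3 - <<'E'
from h import *
def tri(s,side,wr):
    f,cx,cy,R,t=CAM['side']; o1=-R.T@t; d1=R.T@np.array([(side[0]-cx)/f,(side[1]-cy)/f,1])
    Rw=Ro.from_rotvec(s['tool_rot']); o2=np.array(s['ee_pos'])+Rw.apply(M[:,3]); d2=Rw.apply(M[:,:3]@np.array([(wr[0]-253.83)/312.09,(wr[1]-191.82)/312.09,1]))
    A=np.column_stack([d1,-d2]); k,_,_,_=np.linalg.lstsq(A,o2-o1,rcond=None)
    a,b=o1+k[0]*d1,o2+k[1]*d2; return ist((a+b)/2).round(1),np.linalg.norm(a-b).round(1)
s=dict(ee_pos=[600.9,140.8,224.1],tool_rot=[-.029,1.578,.028])
for n,a,b in [('RL',(348,298),(262,328)),('RR',(518,213),(26,234)),('FL',(237,195),(205,512))]:
    print(n,tri(s,(210+(a[0]-5)/10,150+(a[1]-5)/10),(b[0]/3-.3,40+b[1]/2.8-.3)))
# controls: rail screw dot
print('bumpL',tri(s,(210+(340-5)/10,150+(390-5)/10),(392/3-.3,40+280/2.8-.3)),'bumpR',tri(s,(210+(600-5)/10,150+(262-5)/10),(22/3-.3,40+140/2.8-.3)))
# rail screw: side11 (500,420)
print('screw',tri(s,(210+(500-5)/10,150+(421-5)/10),(273/3-.3,40+186/2.8-.3)))
# controls pre-press: 
s0=dict(ee_pos=[522.5,147.8,182.7],tool_rot=[-.025,1.571,.027])
for a,b in [((304,181),(251,220)),((403,227),(251,126)),((340,308),(351,126)),((240,262),(344,220))]:
    print('ctl77',tri(s0,(170+(a[0]-2.5)/5,180+(a[1]-2.5)/5),b))
E
```

```text
RL (array([-36.9, -58.6,  77.1]), np.float64(1.1))
RR (array([ -62.4, -115.7,   75.7]), np.float64(0.6))
FL (array([ 18.2, -82.9,  74. ]), np.float64(1.9))
bumpL (array([-50.6, -27.9,  71.3]), np.float64(3.0)) bumpR (array([ -87.5, -122.5,   61. ]), np.float64(1.4))
screw (array([-75.8, -78.5,  23.6]), np.float64(0.2))
ctl77 (array([-76.2,  77.9,  75.2]), np.float64(1.3))
ctl77 (array([-139.3,   78.3,   74.7]), np.float64(0.3))
ctl77 (array([-139.1,  140.5,   77.3]), np.float64(0.4))
ctl77 (array([-76.6, 140.8,  76.1]), np.float64(0.5))
```

```bash
cat > kin.py <<'E'
from h import *
D=[([-1.5105,.5285,1.4339],[147.81,-606.67,291.6],[0,.002,-1]),
([-.279,.618,2.073],[514.3,-6.5,133.6],[.386,-.003,-.922]),
([-.171,.436,1.829],[488.9,27.7,232.9],[.003,-.002,-1]),
([.049,.6,1.512],[600.9,140.8,224.1],[-.008,0,-1])]
def res(p):
    L1,L2,d,h,e,off,b=p; o=[]
    for q,P,x in D:
        W=np.array(P)-d*np.array(x); c,s=np.cos(q[0]),np.sin(q[0])
        r=c*W[0]+s*W[1]; l=-s*W[0]+c*W[1]
        o+=[e+L1*np.sin(q[1])+L2*np.sin(q[1]+q[2]+b)-r,h+L1*np.cos(q[1])+L2*np.cos(q[1]+q[2]+b)-W[2],l-off]
    return np.array(o)
def fit():
    return least_squares(res,[400,400,200,150,0,110,0.])
if __name__=='__main__':
    f=fit(); print(f.x.round(2),res(f.x).round(1))
E
python3 kin.py
```

```text
[ 5.8758e+02  4.0901e+02  2.3703e+02  2.7642e+02 -7.5000e-01  1.1094e+02
  2.8000e-01] [ 0.1 -0.2  0.  -0.  -0.1 -0.1  0.   0.1 -0.1 -0.1  0.1  0.2]
```

```bash
cat >> kin.py <<'E'
def ik(tip,lean):
    """lean deg in arm plane; returns q1,q2,q3,q5, station yaw deg"""
    L1,L2,d,h,e,off,b=fit().x; l=np.radians(lean)
    x,y,z=tip; R=np.hypot(x,y); q1=np.arctan2(y,x)-np.arcsin(off/R); r=np.sqrt(R*R-off*off)-e
    r-=(70+d)*np.sin(l); z=z+(70+d)*np.cos(l)-h
    D2=r*r+z*z; c=(D2-L1**2-L2**2)/(2*L1*L2); k=np.arccos(c); q3=k-b
    q2=np.arctan2(r,z)-np.arctan2(L2*np.sin(k),L1+L2*np.cos(k))
    return np.round([q1,q2,q3,np.pi-l-q2-q3,np.degrees(q1-Q[2])],3)
E
python3 - <<'E'
from kin import *
for x in (-50,-20,0,22):
  for l in (0,15,25,30,35,40): print(x,l,ik(st((x,-110,40)),l))
E
```

```text
-50 0 [ -0.27    0.713   1.728   0.7   -17.612]
-50 15 [ -0.27    0.681   1.929   0.27  -17.612]
-50 25 [ -0.27    0.702   2.056  -0.053 -17.612]
-50 30 [ -0.27    0.728   2.117  -0.227 -17.612]
-50 35 [ -0.27    0.768   2.174  -0.411 -17.612]
-50 40 [ -0.27    0.821   2.228  -0.605 -17.612]
-20 0 [ -0.254   0.737   1.651   0.754 -16.713]
-20 15 [ -0.254   0.698   1.854   0.328 -16.713]
-20 25 [-2.5400e-01  7.1100e-01  1.9820e+00  1.2000e-02 -1.6713e+01]
-20 30 [ -0.254   0.732   2.043  -0.157 -16.713]
-20 35 [ -0.254   0.764   2.1    -0.333 -16.713]
-20 40 [ -0.254   0.809   2.152  -0.518 -16.713]
0 0 [ -0.245   0.754   1.598   0.79  -16.164]
0 15 [ -0.245   0.711   1.804   0.365 -16.164]
0 25 [ -0.245   0.719   1.933   0.053 -16.164]
0 30 [ -0.245   0.737   1.993  -0.112 -16.164]
0 35 [ -0.245   0.765   2.05   -0.285 -16.164]
0 40 [ -0.245   0.805   2.103  -0.464 -16.164]
22 0 [ -0.235   0.774   1.539   0.829 -15.599]
22 15 [ -0.235   0.726   1.748   0.405 -15.599]
22 25 [ -0.235   0.73    1.878   0.098 -15.599]
22 30 [ -0.235   0.744   1.939  -0.065 -15.599]
22 35 [ -0.235   0.769   1.996  -0.234 -15.599]
22 40 [ -0.235   0.804   2.048  -0.409 -15.599]
```

```bash
python3 - <<'E'
from cell import *; from h import *
s=get_state(); rep(s); O=ori(0,-20)
rows(s,[(st((-60,20,160)),O),(st((-110,-60,150)),O),(st((-108,-104,100)),O),(st((-108,-104,46)),O)])
print(s['qpos'])
E
```

```text
t 15.5 tip [600.6 140.9 155. ] st [ -1.9  69.  155. ] F [-0.2  0.9  0.7] g 0.5 tilterr [[-0.006, -0.036, 0.999], [-0.0, 0.999, 0.036], [-1.0, -0.0, -0.006]]
1,-4.6,-49.0,-58.5,0.348,-0.006,0.001
1,5.7,-129.1,-108.4,0.348,-0.006,0.001
1,55.7,-173.0,-106.0,0.348,-0.006,0.001
1,109.7,-173.0,-105.7,0.348,-0.006,0.001
[ 4.95609711e-02  5.98548996e-01  1.51200040e+00 -9.15343731e-05
  1.03716504e+00 -1.55754052e+00]
```

```bash
python3 -m creep '[1,-4,-15,-40,0.1,0,0, 1,-4,-35,-80,0.2,0,0, 1,0,-75,-105,0.3,0,0, 1,5,-120,-108,0.35,0,0, 1,20,-160,-107,0.35,0,0, 1,55,-173,-106,0.35,0,0, 1,90,-173,-106,0.35,0,0, 1,110,-173,-106,0.35,0,0]'
python3 - <<'E'
from cell import *; from h import *; import cv2
s=get_state(); rep(s); O=ori(0,-20); h=np.array([.917,-.4]); c=np.array([-79.4,-117])
rows(s,[(st((*(c+k*h),44)),O) for k in (-18,-12,-9,-6,-3,0,3,6)])
c=read_camera("side");f=cv2.resize(c["frame"][150:205,210:290,::-1],None,fx=10,fy=10,interpolation=cv2.INTER_CUBIC); cv2.imwrite("pics/side12.png",f)
E
```

```text
t: 16.3
ee_pos: [498.9, -36.4, 114.5]
tool_rot: [0.247, 1.565, -0.249]
wrist_force: [-0.4, 0.0, 0.2]
grip_width: 0.1
t 16.3 tip [498.3 -36.3  44.5] st [-110.7 -104.4   44.5] F [-0.4  0.   0.2] g 0.1 tilterr [[-0.009, 0.31, 0.951], [0.0, 0.951, -0.31], [-1.0, -0.002, -0.008]]
1,0.4,-0.1,15.2,-0.004,-0.008,0.002
1,0.3,-0.5,21.2,-0.004,-0.008,0.002
1,0.3,-0.7,24.2,-0.004,-0.008,0.002
1,0.3,-0.8,27.2,-0.004,-0.008,0.002
1,0.3,-1.0,30.2,-0.004,-0.008,0.002
1,0.2,-1.2,33.2,-0.004,-0.008,0.002
1,0.2,-1.4,36.2,-0.004,-0.008,0.002
1,0.2,-1.5,39.2,-0.004,-0.008,0.002
```

View pics/side12.png

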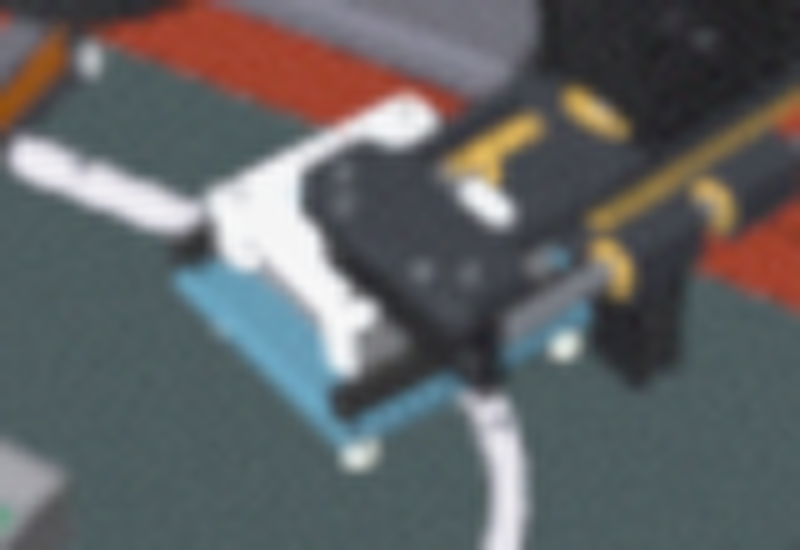

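```bash
python3 -m creep '[1,0,0,10,0,0,0, 1,0,-0.5,18,0,0,0, 1,0,-0.5,22,0,0,0, 1,0,-0.8,25,0,0,0, 1,0,-1,27,0,0,0, 1,0,-1,29,0,0,0, 1,0,-1,31,0,0,0, 1,0,-1,33,0,0,0]'
python3 - <<'E'
from cell import *; from h import *; import cv2
s=get_state(); rep(s)
c=read_camera("side");f=cv2.resize(c["frame"][150:205,210:290,::-1],None,fx=10,fy=10,interpolation=cv2.INTER_CUBIC); cv2.imwrite("pics/side13.png",f)
E
```

```text
t: 17.15
ee_pos: [528.7, -46.9, 112.2]
tool_rot: [0.248, 1.57, -0.248]
wrist_force: [-2.3, 0.8, 0.6]
grip_width: 0.4
t 17.15 tip [527.8 -46.8  42.2] st [ -81.6 -115.9   42.2] F [-2.3  0.8  0.6] g 0.4 tilterr [[-0.013, 0.31, 0.951], [0.002, 0.951, -0.31], [-1.0, -0.002, -0.013]]
```

View pics/side13.png

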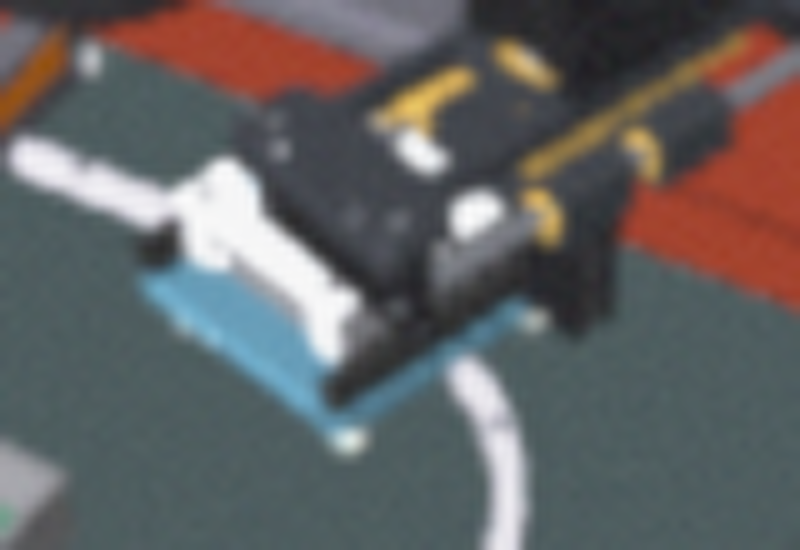

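```bash
python3 -m creep '[1,0,0,1,0,0,0, 1,0,0,3,0,0,0, 1,0,0.3,5,0,0,0, 1,0,0.5,6,0,0,0, 1,0,0.5,8,0,0,0, 1,0,0.5,8,0,0,0, 1,0,0,-5,0,0,0, 1,0,0,-20,0,0,0]'
python3 - <<'E'
from cell import *; from h import *; import cv2
s=get_state(); rep(s); O=ori(0,0)
rows(s,[(st((-110,-90,150)),O),(st((-60,40,160)),O),(st((0,65,155)),O)])
c=read_camera("side");f=cv2.resize(c["frame"][150:205,210:290,::-1],None,fx=10,fy=10,interpolation=cv2.INTER_CUBIC); cv2.imwrite("pics/side14.png",f)
E
```

```text
t: 18.0
ee_pos: [511.6, -41.3, 112.5]
tool_rot: [0.247, 1.565, -0.249]
wrist_force: [0.5, -0.2, -0.5]
grip_width: 0.7
t 18.0 tip [511.  -41.3  42.5] st [ -98.2 -109.8   42.5] F [ 0.5 -0.2 -0.5] g 0.7 tilterr [[-0.008, 0.31, 0.951], [0.001, 0.951, -0.31], [-1.0, -0.002, -0.008]]
1,-107.4,14.1,-19.4,-0.353,-0.008,0.001
1,-117.7,153.4,-17.5,-0.353,-0.008,0.001
1,-113.2,197.6,30.2,-0.353,-0.008,0.001
```

View pics/side14.png

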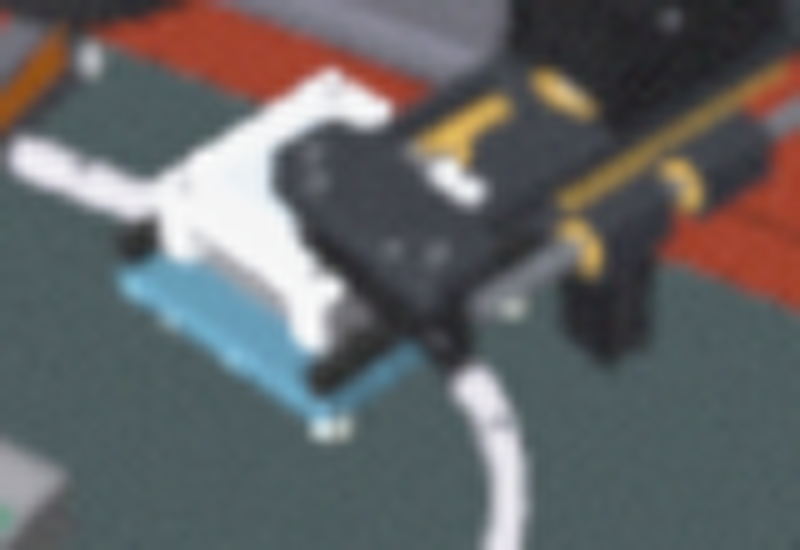

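Now I back off to the viewpoint used before and measure the carrier again.

```bash
python3 -m creep '[1,-40,0,-20,-0.1,0,0, 1,-80,10,-20,-0.2,0,0, 1,-110,45,-20,-0.3,0,0, 1,-117,95,-20,-0.35,0,0, 1,-117,140,-15,-0.35,0,0, 1,-117,175,5,-0.35,0,0, 1,-113,197,30,-0.35,0,0, 1,-113,197,30,-0.35,0,0]'
python3 - <<'E'
from cell import *; from h import *; import cv2
s=get_state();rep(s);print(list(s['ee_pos'].round(1)),list(s['tool_rot'].round(4)))
c=read_camera("wrist"); f=c["frame"][:,:,::-1]
cv2.imwrite("pics/wrist15.png",cv2.resize(f[40:250,0:260],None,fx=3,fy=2.8,interpolation=cv2.INTER_CUBIC))
c=read_camera("side");f=cv2.resize(c["frame"][150:205,210:290,::-1],None,fx=10,fy=10,interpolation=cv2.INTER_CUBIC); cv2.imwrite("pics/side15.png",f)
E
```

```text
t: 18.85
ee_pos: [603.6, 140.1, 224.4]
tool_rot: [-0.026, 1.578, 0.032]
wrist_force: [-0.4, -0.3, -0.3]
grip_width: -0.1
t 18.85 tip [603.1 140.3 154.4] st [  0.6  68.3 154.4] F [-0.4 -0.3 -0.3] g -0.1 tilterr [[-0.008, -0.037, 0.999], [0.004, 0.999, 0.037], [-1.0, 0.004, -0.007]]
[np.float64(603.6), np.float64(140.1), np.float64(224.4)] [np.float64(-0.0265), np.float64(1.578), np.float64(0.0323)]
```

View pics/wrist15.png

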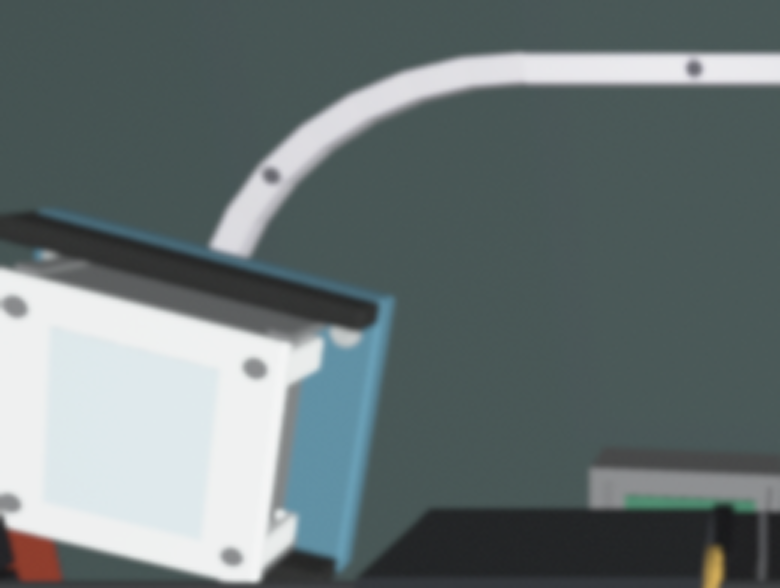

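View pics/side15.png

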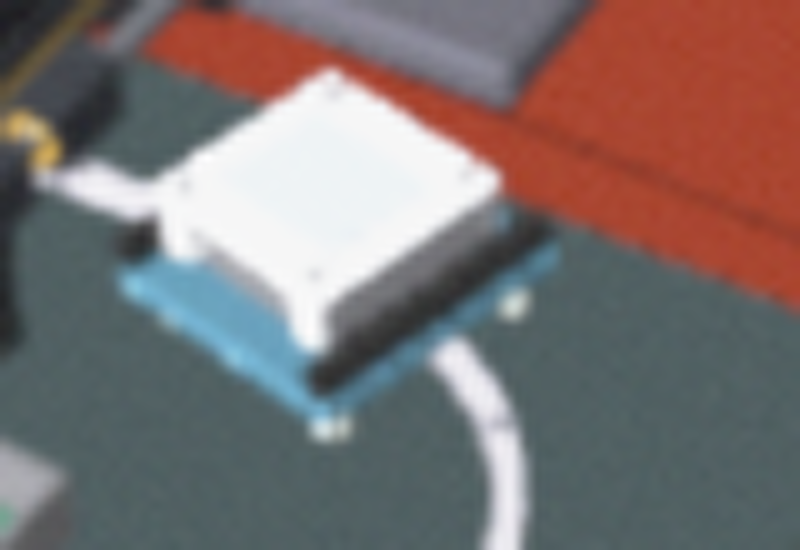

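```bash
cat >> h.py <<'E'
def tri(s,side,wr):
    f,cx,cy,R,t=CAM['side']; o1=-R.T@t; d1=R.T@np.array([(side[0]-cx)/f,(side[1]-cy)/f,1])
    Rw=Ro.from_rotvec(s['tool_rot']); o2=np.array(s['ee_pos'])+Rw.apply(M[:,3]); d2=Rw.apply(M[:,:3]@np.array([(wr[0]-253.83)/312.09,(wr[1]-191.82)/312.09,1]))
    k=np.linalg.lstsq(np.column_stack([d1,-d2]),o2-o1,rcond=None)[0]
    a,b=o1+k[0]*d1,o2+k[1]*d2; return ist((a+b)/2).round(1),np.linalg.norm(a-b).round(1)
E
python3 - <<'E'
from h import *
s=dict(ee_pos=[603.6,140.1,224.4],tool_rot=[-.0265,1.578,.0323])
S=lambda a:(210+(a[0]-5)/10,150+(a[1]-5)/10); W=lambda b:(b[0]/3-.3,40+b[1]/2.8-.3)
P=[('RL',(315,275),(255,368)),('RR',(467,174),(14,306)),('FL',(185,187),(232,556)),('FR',(333,92),(10,503))]
for n,a,b in P:
    print(n,tri(s,S(a),W(b)),'z68:',ist(ray('side',S(a),68)).round(1),ist(wray(s,W(b),68)).round(1))
print('screw',tri(s,S((500,421)),W((271,175))))
for q in (150,155,160,165,170): print(q,[np.round(v,2) for v in carr(q)])
E
```

```text
RL (array([-22.9, -62.2,  76.8]), np.float64(0.9)) z68: [-17.6 -68.9  68. ] [-21.4 -67.5  68. ]
RR (array([ -40.3, -122.3,   76.2]), np.float64(0.1)) z68: [ -35.7 -129.5   68. ] [ -39.3 -128.8   68. ]
FL (array([ 35.2, -78.6,  72.9]), np.float64(1.0)) z68: [ 38.6 -82.2  68. ] [ 36.9 -81.9  68. ]
FR (array([  17.8, -137. ,   73.3]), np.float64(0.2)) z68: [  21.2 -141.6   68. ] [  19.7 -141.6   68. ]
screw (array([-76.3, -77.9,  24.5]), np.float64(0.1))
150 [array([ -21.89, -104.24]), array([ 0.98, -0.21])]
155 [array([ -17.13, -105.3 ]), array([ 0.99, -0.17])]
160 [array([ -12.32, -106.26]), array([ 0.99, -0.13])]
165 [array([  -7.47, -107.11]), array([ 0.99, -0.1 ])]
170 [array([  -2.59, -107.86]), array([ 1.  , -0.08])]
```

```bash
python3 - <<'E'
from cell import *; from h import *
s0=dict(ee_pos=[603.6,140.1,224.4],tool_rot=[-.0265,1.578,.0323])
W=lambda b:(b[0]/3-.3,40+b[1]/2.8-.3)
print('housing corner',ist(wray(s0,W((590,470)),41)).round(1))
# from side d_crop (x3.8 off 125,145): housing corners
for u,v in [(225,212),(303,255),(349,200),(275,163)]: print(ist(ray('side',(125+u/3.8,145+v/3.8),41)).round(1))
print('plate RL', ist(wray(s0,W((393,298)),42)).round(1), ist(ray('side',(210+(325-5)/10,150+(412-5)/10),36)).round(1))
print('plate FL', ist(wray(s0,W((345,560)),38)).round(1))
s=get_state(); rep(s); O=ori(0,-16)
rows(s,[(st((-30,-5,150)),O),(st((-34,-14,70)),O),(st((-34,-14,38)),O)])
E
```

```text
housing corner [17.9 16.4 41. ]
[93.8 75.2 41. ]
[14.3 81.  41. ]
[15.5 17.8 41. ]
[90.9 13.7 41. ]
plate RL [-38.8 -38.4  42. ] [-33.  -46.3  36. ]
plate FL [ 51.1 -64.   38. ]
t 18.95 tip [598.3 138.4 153.8] st [ -4.3  66.6 153.8] F [-0.8  0.4  0.4] g 0.5 tilterr [[-0.015, -0.036, 0.999], [0.003, 0.999, 0.036], [-1.0, 0.003, -0.015]]
1,4.0,-71.4,-26.6,0.278,-0.015,-0.001
1,84.0,-80.7,-29.4,0.278,-0.015,-0.001
1,116.0,-80.8,-28.9,0.278,-0.015,-0.001
```

```bash
python3 -m creep '[1,0,-30,-10,0.1,0,0, 1,4,-65,-24,0.2,0,0, 1,30,-78,-22,0.28,-0.01,0, 1,60,-80,-21,0.28,-0.015,0, 1,90,-80,-21,0.28,-0.015,0, 1,110,-80,-21,0.28,-0.015,0, 1,116,-80,-21,0.28,-0.015,0, 1,116,-80,-21,0.28,-0.015,0]'
python3 - <<'E'
from cell import *; from h import *; import cv2
s=get_state();rep(s)
c=read_camera("side");f=cv2.resize(c["frame"][150:205,205:285,::-1],None,fx=10,fy=10,interpolation=cv2.INTER_CUBIC); cv2.imwrite("pics/side16.png",f)
E
```

```text
t: 19.75
ee_pos: [578.5, 57.3, 107.4]
tool_rot: [0.193, 1.565, -0.192]
wrist_force: [0.6, 0.0, 0.4]
grip_width: 0.6
t 19.75 tip [578.4  57.4  37.4] st [-27.2 -13.6  37.4] F [0.6 0.  0.4] g 0.6 tilterr [[-0.002, 0.243, 0.97], [0.001, 0.97, -0.243], [-1.0, 0.001, -0.003]]
```

View pics/side16.png

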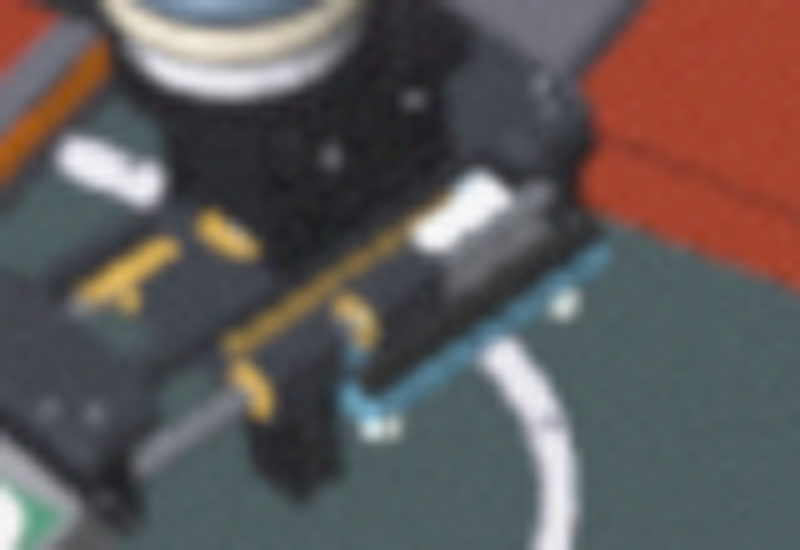

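```bash
python3 -m creep '[1,0,-6,0,0,0,0, 1,0,-12,0,0,0,0, 1,0,-16,0,0,0,0, 1,0,-20,0,0,0,0, 1,0,-23,0,0,0,0, 1,0,-26,0,0,0,0, 1,0,-29,0,0,0,0, 1,0,-32,0,0,0,0]'
python3 - <<'E'
from cell import *; from h import *; import cv2
s=get_state();rep(s)
c=read_camera("side");f=cv2.resize(c["frame"][150:205,205:285,::-1],None,fx=10,fy=10,interpolation=cv2.INTER_CUBIC); cv2.imwrite("pics/side17.png",f)
E
```

```text
t: 20.6
ee_pos: [571.3, 26.3, 108.1]
tool_rot: [0.193, 1.563, -0.191]
wrist_force: [0.1, -0.5, -0.5]
grip_width: 0.6
t 20.6 tip [571.2  26.3  38.1] st [-35.5 -44.5  38.1] F [ 0.1 -0.5 -0.5] g 0.6 tilterr [[-0.001, 0.242, 0.97], [0.001, 0.97, -0.242], [-1.0, 0.001, -0.001]]
```

View pics/side17.png

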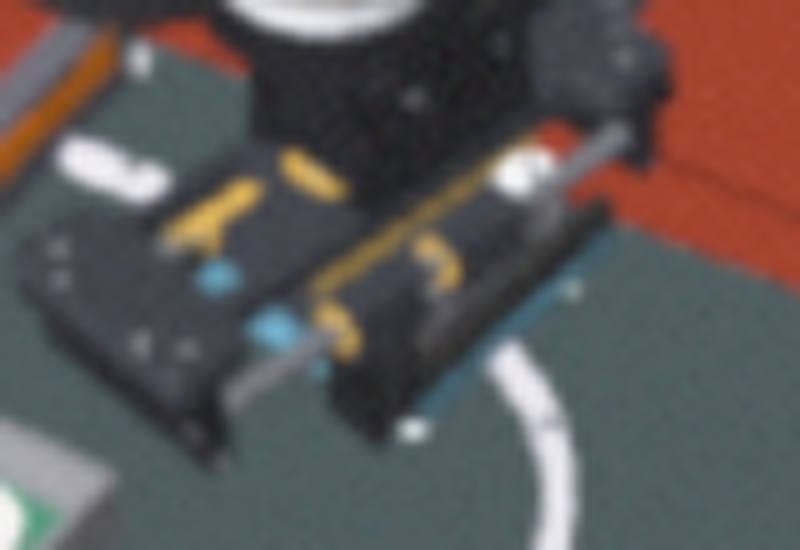

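```bash
python3 -m creep '[1,0,-1,0,0,0,0, 1,0,-2,0,0,0,0, 1,0,-3,0,0,0,0, 1,0,-4,0,0,0,0, 1,0,-5,0,0,0,0, 1,0,-5,0,0,0,0, 1,0,-5,0,0,0,0, 1,0,-5,0,0,0,0]'
python3 - <<'E'
from cell import *; from h import *; import cv2
s=get_state();rep(s)
c=read_camera("side");f=cv2.resize(c["frame"][150:205,205:285,::-1],None,fx=10,fy=10,interpolation=cv2.INTER_CUBIC); cv2.imwrite("pics/side18.png",f)
E
```

```text
t: 21.45
ee_pos: [570.1, 21.1, 108.1]
tool_rot: [0.193, 1.563, -0.192]
wrist_force: [-0.3, 3.7, -0.0]
grip_width: 0.3
t 21.45 tip [570.1  21.2  38.1] st [-36.9 -49.5  38.1] F [-0.3  3.7 -0. ] g 0.3 tilterr [[-0.001, 0.242, 0.97], [0.001, 0.97, -0.242], [-1.0, 0.001, -0.001]]
```

View pics/side18.png

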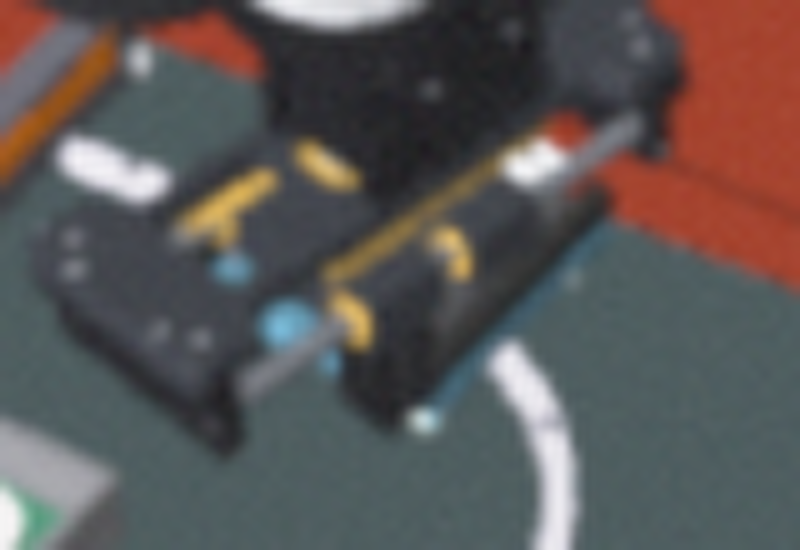

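```bash
python3 -m creep '[1,0,8,0,0,0,0, 1,0,25,0,0,0,0, 1,-30,40,0,0,0,0, 1,-75,50,0,-0.1,0,0, 1,-116,75,10,-0.2,0,0, 1,-116,110,20,-0.28,0,0, 1,-116,116,3,-0.28,0,0, 1,-116,116,3,-0.28,0,0]'
python3 - <<'E'
from cell import *; from h import *; import cv2
s=get_state();rep(s);print(list(s['ee_pos'].round(1)),list(s['tool_rot'].round(4)))
c=read_camera("wrist"); f=c["frame"][:,:,::-1]
cv2.imwrite("pics/wrist19.png",cv2.resize(f[40:250,0:260],None,fx=3,fy=2.8,interpolation=cv2.INTER_CUBIC))
c=read_camera("side");f=cv2.resize(c["frame"][150:205,205:285,::-1],None,fx=10,fy=10,interpolation=cv2.INTER_CUBIC); cv2.imwrite("pics/side19.png",f)
E
```

```text
t: 22.3
ee_pos: [600.0, 135.5, 224.6]
tool_rot: [-0.03, 1.572, 0.031]
wrist_force: [0.6, -0.8, -0.2]
grip_width: 0.6
t 22.3 tip [599.9 135.6 154.6] st [ -2.8  63.7 154.6] F [ 0.6 -0.8 -0.2] g 0.6 tilterr [[-0.001, -0.039, 0.999], [0.001, 0.999, 0.039], [-1.0, 0.001, -0.001]]
[np.float64(600.0), np.float64(135.5), np.float64(224.6)] [np.float64(-0.0299), np.float64(1.572), np.float64(0.0309)]
```

View pics/wrist19.png

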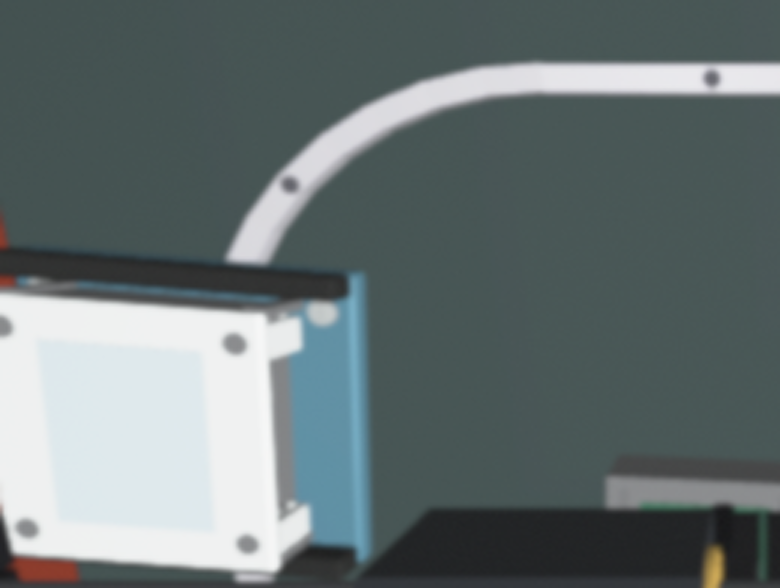

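View pics/side19.png

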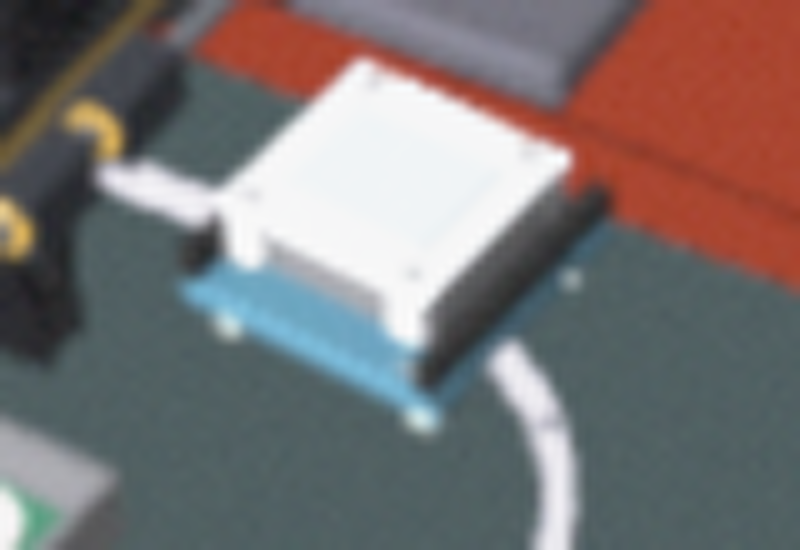

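```bash
python3 - <<'E'
from h import *
s=dict(ee_pos=[600.0,135.5,224.6],tool_rot=[-.0299,1.572,.0309])
S=lambda a:(205+(a[0]-5)/10,150+(a[1]-5)/10); W=lambda b:(b[0]/3-.3,40+b[1]/2.8-.3)
P=[('RL',(413,274),(234,343)),('RR',(528,150),(2,326)),('FL',(250,192),(247,544)),('FR',(375,82),(27,528))]
for n,a,b in P:
    print(n,tri(s,S(a),W(b)),'z68:',ist(ray('side',S(a),68)).round(1),ist(wray(s,W(b),68)).round(1))
print('screw',tri(s,S((550,421)),W((290,184))))
E
```

```text
RL (array([-31.3, -75.8,  69.5]), np.float64(1.4)) z68: [-30.2 -76.3  68. ] [-31.3 -77.4  68. ]
RR (array([ -37.2, -133.7,   74.9]), np.float64(1.0)) z68: [ -33.2 -140.5   68. ] [ -36.1 -138.6   68. ]
FL (array([ 28.8, -78.2,  74.1]), np.float64(1.8)) z68: [ 33.3 -82.6  68. ] [ 30.7 -82.5  68. ]
FR (array([  24.9, -142.9,   69.6]), np.float64(0.1)) z68: [  25.9 -144.4   68. ] [  25.5 -144.2   68. ]
screw (array([-76. , -78.2,  23.9]), np.float64(0.1))
```

```bash
cat > pose.py <<'E'
from h import *
def wproj(s,X):
    R=Ro.from_rotvec(s['tool_rot']); p=R.inv().apply(np.asarray(X)-s['ee_pos'])
    c=M[:,:3].T@(p-M[:,3]); return np.array([312.09*c[0]/c[2]+253.83,312.09*c[1]/c[2]+191.82])
def fitpose(obs,s,dof=6,q0=(0,-105,-.1,0,0,0)):
    def f(q):
        q=np.r_[q,np.zeros(6-len(q))]; R=Ro.from_euler('ZYX',[q[2],q[4],q[5]]); o=[]
        for cam,uv,p in obs:
            P=st(R.apply(p)+[q[0],q[1],15+q[3]]); o+=list((proj('side',P) if cam=='s' else wproj(s,P))-uv)
        return np.array(o)
    r=least_squares(f,q0[:dof],x_scale=[10,10,.1,5,.05,.05][:dof],loss='soft_l1')
    cov=np.linalg.inv(r.jac.T@r.jac)*.5; return r.x.round(3),np.sqrt(np.diag(cov)).round(3),f(r.x).reshape(-1,2).round(1).tolist(),r.cost
E
python3 - <<'E'
from pose import *
s=dict(ee_pos=np.array([600.0,135.5,224.6]),tool_rot=[-.0299,1.572,.0309])
S=lambda a:(205+(a[0]-5)/10,150+(a[1]-5)/10); W=lambda b:(b[0]/3-.3,40+b[1]/2.8-.3)
d={'RL':(-31,31,53),'RR':(-31,-31,53),'FL':(31,31,53),'FR':(31,-31,53)}
obs=[]
for n,a,b in [('RL',(413,274),(234,343)),('RR',(528,150),(2,326)),('FL',(250,192),(247,544)),('FR',(375,82),(27,528))]:
    obs+=[('s',S(a),d[n]),('w',W(b),d[n])]
for dof in (3,4,6): print(dof,fitpose(obs,s,dof))
# earlier state (t=18.85)
s=dict(ee_pos=np.array([603.6,140.1,224.4]),tool_rot=[-.0265,1.578,.0323]); S=lambda a:(210+(a[0]-5)/10,150+(a[1]-5)/10)
obs=[]
for n,a,b in [('RL',(315,275),(255,368)),('RR',(467,174),(14,306)),('FL',(185,187),(232,556)),('FR',(333,92),(10,503))]:
    obs+=[('s',S(a),d[n]),('w',W(b),d[n])]
for dof in (3,4,6): print('prev',dof,fitpose(obs,s,dof))
s=dict(ee_pos=np.array([522.5,147.8,182.7]),tool_rot=[-.025,1.571,.027]); obs=[]
for n,a,b in [('FL',(304,181),(251,220)),('FR',(403,227),(251,126)),('RR',(340,308),(351,126)),('RL',(240,262),(344,220))]:
    p=np.array(d[n])+[0,0,9]; obs+=[('s',(170+(a[0]-2.5)/5,180+(a[1]-2.5)/5),p),('w',b,p)]
for dof in (3,4,6): print('ctl',dof,fitpose(obs,s,dof,(-110,110,-1.57,0,0,0)))
E
```

```text
3 (array([-2.71200e+00, -1.10672e+02, -8.30000e-02]), array([0.303, 0.308, 0.007]), [[0.4, -0.1], [0.3, 0.3], [0.6, 0.6], [-0.5, -0.0], [0.6, 0.3], [0.2, 0.1], [0.0, 0.1], [0.1, 0.1]], np.float64(0.8539201339132638))
4 (array([-2.75700e+00, -1.10558e+02, -8.30000e-02,  1.63000e-01]), array([0.546, 1.181, 0.007, 1.629]), [[0.4, -0.1], [0.3, 0.3], [0.6, 0.6], [-0.5, -0.1], [0.6, 0.3], [0.2, 0.1], [0.0, 0.1], [0.0, 0.1]], np.float64(0.8514033098496414))
6 (array([-2.50800e+00, -1.09721e+02, -8.00000e-02,  6.99000e-01,
       -7.00000e-03,  1.00000e-02]), array([1.11 , 2.034, 0.009, 2.015, 0.017, 0.016]), [[0.4, -0.2], [0.1, 0.1], [0.5, 0.7], [-0.2, -0.2], [0.6, 0.2], [0.0, 0.3], [-0.0, 0.1], [0.1, 0.2]], np.float64(0.7223813966855688))
prev 3 (array([  -0.929, -104.801,   -0.255]), array([0.45 , 0.43 , 0.011]), [[1.2, 1.0], [0.3, -2.0], [0.4, 0.8], [2.4, 0.8], [0.5, 0.1], [-0.9, -0.0], [0.1, -0.2], [-0.8, 1.7]], np.float64(6.384374815267185))
prev 4 (array([  -1.602, -103.379,   -0.249,    2.235]), array([0.778, 1.485, 0.012, 2.272]), [[1.2, 0.9], [0.4, -2.6], [0.4, 0.6], [1.7, 0.4], [0
[... 417 characters left out ...]
1.574]), array([0.227, 0.248, 0.005]), [[0.5, -0.1], [0.6, 0.0], [0.0, -0.5], [0.3, 0.1], [0.2, 0.1], [-0.2, 0.0], [0.4, -0.2], [-0.4, -0.1]], np.float64(0.6600227140367871))
ctl 4 (array([-108.385,  109.277,   -1.574,    0.255]), array([0.279, 0.267, 0.005, 0.887]), [[0.5, -0.1], [0.5, 0.1], [0.1, -0.5], [0.3, 0.0], [0.2, 0.0], [-0.1, -0.0], [0.4, -0.3], [-0.4, -0.0]], np.float64(0.6394279657176856))
ctl 6 (array([-1.08075e+02,  1.10210e+02, -1.57300e+00,  4.30000e-02,
        1.60000e-02,  5.00000e-03]), array([1.594, 1.734, 0.006, 0.968, 0.029, 0.026]), [[0.5, -0.0], [0.5, -0.1], [0.1, -0.4], [0.2, 0.1], [0.2, -0.0], [-0.2, -0.0], [0.4, -0.4], [-0.2, 0.2]], np.float64(0.5546973977473306))
```

```bash
cat >> kin.py <<'E'
def pt(x,y,z,lean):
    t=st((x,y,z)); return t,ori(lean,float(ik(t,lean)[4]))
E
python3 - <<'E'
from cell import *; from kin import *
s=get_state(); rep(s)
rows(s,[pt(-60,10,160,0),pt(-100,-70,140,5),pt(-82,-106,100,13),pt(-82,-106,38,13)])
print(ik(st((-82,-106,38)),13),ik(st((-70,-106,38)),13))
E
```

```text
t 22.4 tip [601.  133.4 154.1] st [ -1.7  61.5 154.1] F [ 0.2 -0.  -1. ] g 0.1 tilterr [[-0.001, -0.037, 0.999], [0.0, 0.999, 0.037], [-1.0, 0.0, -0.001]]
1,-5.9,-51.5,-58.3,0.094,-0.001,-0.000
1,14.4,-130.0,-104.1,0.260,-0.087,-0.011
1,55.9,-162.6,-95.1,0.317,-0.226,-0.036
1,117.9,-162.6,-95.1,0.317,-0.226,-0.036
[ -0.281   0.669   1.983   0.263 -18.262] [ -0.274   0.674   1.954   0.286 -17.854]
```

```bash
python3 -m creep '[1,-4,-15,-40,0.05,0,0, 1,-6,-45,-70,0.1,0,0, 1,0,-85,-95,0.18,-0.04,-0.005, 1,14,-125,-104,0.26,-0.09,-0.011, 1,30,-150,-102,0.317,-0.16,-0.025, 1,55,-162,-96,0.317,-0.226,-0.036, 1,85,-162,-95,0.317,-0.226,-0.036, 1,117,-162,-95,0.317,-0.226,-0.036]'
python3 - <<'E'
from cell import *; from kin import *; import cv2
s=get_state(); rep(s);print(s['qpos'].round(3))
rows(s,[pt(x,-108,38,13) for x in (-76,-68,-60,-52,-44,-36,-28,-20)])
c=read_camera("side");f=cv2.resize(c["frame"][140:205,200:290,::-1],None,fx=8.5,fy=8.5,interpolation=cv2.INTER_CUBIC); cv2.imwrite("pics/side20.png",f)
E
```

```text
t: 23.2
ee_pos: [512.8, -33.8, 106.5]
tool_rot: [0.191, 1.331, -0.241]
wrist_force: [0.5, -0.5, -0.0]
grip_width: 0.6
t 23.2 tip [528.1 -38.3  38.4] st [ -81.  -107.4   38.4] F [ 0.5 -0.5 -0. ] g 0.6 tilterr [[0.219, 0.281, 0.935], [-0.064, 0.96, -0.273], [-0.974, -0.0, 0.228]]
[-2.830e-01  6.690e-01  1.983e+00 -1.000e-03  2.590e-01 -1.568e+00]
1,1.5,1.0,4.9,-0.003,0.003,0.001
1,3.2,3.4,12.3,-0.008,0.003,0.002
1,4.9,5.9,19.7,-0.012,0.003,0.003
1,6.7,8.4,27.1,-0.016,0.003,0.004
1,8.4,10.8,34.5,-0.021,0.003,0.005
1,10.1,13.3,41.9,-0.025,0.003,0.006
1,11.8,15.7,49.3,-0.029,0.003,0.007
1,13.6,18.2,56.6,-0.033,0.003,0.008
```

View pics/side20.png

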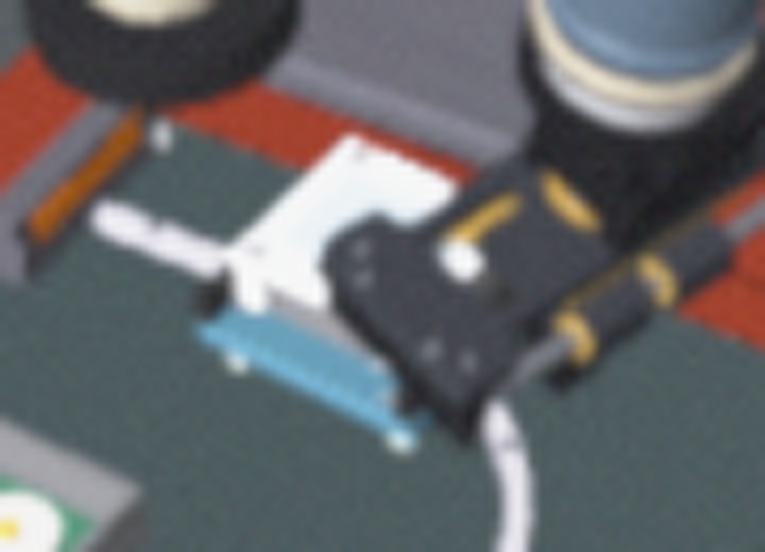

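```bash
python3 -m creep '[1,1.3,1,5,0,0,0, 1,2.8,3,11,-0.006,0,0, 1,4,5,16,-0.01,0,0.002, 1,5.3,7,22,-0.013,0,0.003, 1,6.7,8.4,27,-0.016,0,0.004, 1,8,10,32,-0.02,0,0.005, 1,9,12,37,-0.023,0,0.005, 1,10,13.3,42,-0.025,0,0.006]'
python3 - <<'E'
from cell import *; from kin import *; import cv2
s=get_state(); rep(s);print(s['qpos'].round(3))
rows(s,[pt(x,-109,38,l) for x,l in ((-31,13),(-25,14),(-20,15),(-15,16),(-10,17),(-5,18),(0,19),(3,20))])
c=read_camera("side");f=cv2.resize(c["frame"][140:205,190:280,::-1],None,fx=8.5,fy=8.5,interpolation=cv2.INTER_CUBIC); cv2.imwrite("pics/side21.png",f)
E
```

```text
t: 24.05
ee_pos: [554.9, -32.2, 101.0]
tool_rot: [0.175, 1.345, -0.217]
wrist_force: [-4.2, -2.4, 1.6]
grip_width: 0.8
t 24.05 tip [569.5 -36.1  32.6] st [ -39.5 -106.7   32.6] F [-4.2 -2.4  1.6] g 0.8 tilterr [[0.209, 0.255, 0.944], [-0.055, 0.967, -0.249], [-0.976, 0.0, 0.216]]
[-2.590e-01  7.030e-01  1.873e+00  1.000e-03  3.490e-01 -1.572e+00]
1,-3.3,0.3,9.1,0.000,-0.009,-0.000
1,-2.1,2.0,13.5,-0.003,-0.027,0.001
1,-1.0,3.4,17.0,-0.005,-0.044,0.001
1,0.1,4.8,20.4,-0.008,-0.062,0.002
1,1.2,6.2,23.9,-0.010,-0.079,0.003
1,2.4,7.6,27.3,-0.012,-0.097,0.003
1,3.5,9.0,30.8,-0.014,-0.114,0.004
1,4.3,9.8,32.4,-0.016,-0.132,0.005
```

View pics/side21.png

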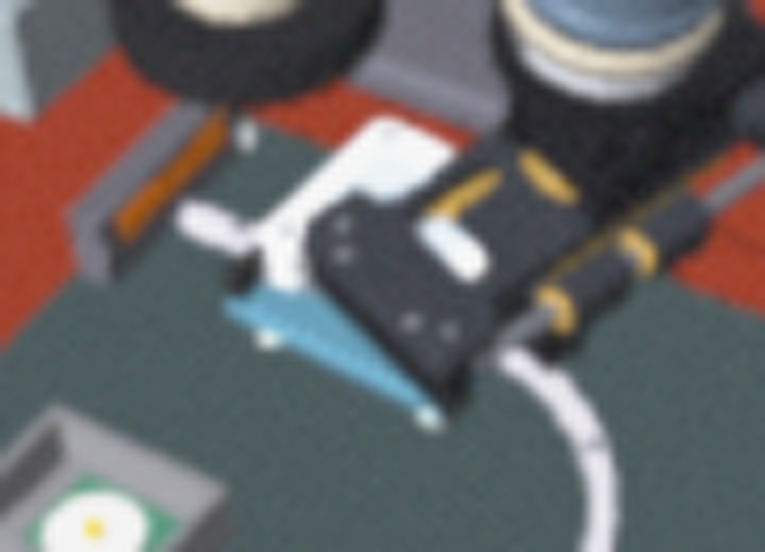

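```bash
python3 - <<'E'
from cell import *; from h import *
S=lambda u,v:(190+(u-4)/8.5,140+(v-4)/8.5)
print('FL',ist(ray('side',S(225,302),33)).round(1),'RL',ist(ray('side',S(437,408),31)).round(1))
for a,b in [((262,240),'cover FL?')]: print(ist(ray('side',S(290,228),68)).round(1),'dotFL', ist(ray('side',S(390,130),68)).round(1),'dotFR')
s=get_state(); rep(s)
S=lambda u,v:(200+(u-4)/8.5,140+(v-4)/8.5)
print('before FL',ist(ray('side',S(200,330),33)).round(1),'RL',ist(ray('side',S(415,440),31)).round(1))
print(ist(ray('side',S(256,250),68)).round(1),'dotFL', ist(ray('side',S(357,155),68)).round(1),'dotFR')
E
```

```text
FL [ 77.8 -66.2  33. ] RL [-20.3 -59.8  31. ]
[ 55.3 -82.6  68. ] dotFL [  52.  -145.9   68. ] dotFR
t 24.1 tip [571.2 -36.5  32.8] st [ -37.9 -107.2   32.8] F [-1.8 -1.3 -0.6] g 0.5 tilterr [[0.211, 0.256, 0.943], [-0.056, 0.967, -0.249], [-0.976, 0.0, 0.219]]
before FL [ 49.6 -64.8  33. ] RL [-48.8 -57.4  31. ]
[ 32.3 -81.9  68. ] dotFL [  27.1 -143.4   68. ] dotFR
```

```bash
python3 - <<'E'
from cell import *; from kin import *
s=get_state(); rep(s)
rows(s,[pt(x,-109,33.5,l) for x,l in ((-34,13),(-30,14),(-26,15),(-22,16),(-18,17),(-14,18),(-10,18.5),(-6,19))])
print(ik(st((-6,-109,34)),19),ik(st((8,-109,34)),22),ik(st((21,-109,34)),25))
E
```

```text
t 24.1 tip [571.2 -36.5  32.8] st [ -37.9 -107.2   32.8] F [-1.8 -1.3 -0.6] g 0.5 tilterr [[0.211, 0.256, 0.943], [-0.056, 0.967, -0.249], [-0.976, 0.0, 0.219]]
1,0.3,-0.6,3.8,0.001,-0.007,-0.001
1,1.1,0.6,6.3,-0.001,-0.024,-0.000
1,2.0,1.7,8.8,-0.003,-0.041,0.000
1,2.9,2.8,11.3,-0.005,-0.059,0.001
1,3.8,3.9,13.9,-0.006,-0.076,0.001
1,4.8,5.1,16.4,-0.008,-0.094,0.002
1,5.7,6.2,19.5,-0.010,-0.103,0.003
1,6.6,7.3,22.6,-0.012,-0.111,0.003
[ -0.246   0.718   1.873   0.218 -16.232] [ -0.24    0.729   1.877   0.152 -15.863] [ -0.234   0.741   1.882   0.082 -15.535]
```

```bash
python3 -m creep '[1,0,-0.5,4,0,-0.007,0, 1,1,0.6,6.3,-0.001,-0.024,0, 1,2,1.7,9,-0.003,-0.041,0, 1,2.7,2.8,11.3,-0.005,-0.059,0.001, 1,3.5,4,14,-0.006,-0.076,0.001, 1,4.5,5,16.5,-0.008,-0.094,0.002, 1,5.4,6.2,19.5,-0.01,-0.103,0.003, 1,6.2,7.3,22.6,-0.012,-0.111,0.003]'
python3 - <<'E'
from cell import *; from kin import *; import cv2
s=get_state(); rep(s);print(s['qpos'].round(3))
rows(s,[pt(x,-109.5,34,l) for x,l in ((-3,19.5),(0,20),(3,20.5),(6,21),(9,22),(12,23),(15,24),(18,24.5))])
c=read_camera("side");f=cv2.resize(c["frame"][130:205,180:280,::-1],None,fx=7.5,fy=7.5,interpolation=cv2.INTER_CUBIC); cv2.imwrite("pics/side22.png",f)
E
```

```text
t: 24.9
ee_pos: [581.0, -31.4, 99.9]
tool_rot: [0.152, 1.233, -0.214]
wrist_force: [-0.3, 0.4, -0.9]
grip_width: 0.4
t 24.9 tip [603.1 -37.   33.8] st [  -6.  -108.9   33.8] F [-0.3  0.4 -0.9] g 0.4 tilterr [[0.316, 0.243, 0.917], [-0.079, 0.97, -0.23], [-0.945, -0.0, 0.326]]
[-2.460e-01  7.190e-01  1.873e+00 -1.000e-03  2.170e-01 -1.570e+00]
1,0.8,0.2,2.3,-0.000,-0.009,0.000
1,1.7,1.0,4.4,-0.002,-0.017,0.001
1,2.7,1.8,6.6,-0.003,-0.026,0.001
1,3.6,2.6,8.7,-0.004,-0.035,0.002
1,4.6,3.4,10.2,-0.005,-0.052,0.002
1,5.6,4.2,11.7,-0.007,-0.070,0.003
1,6.7,5.0,13.2,-0.008,-0.087,0.003
1,7.6,5.8,15.3,-0.009,-0.096,0.004
```

View pics/side22.png

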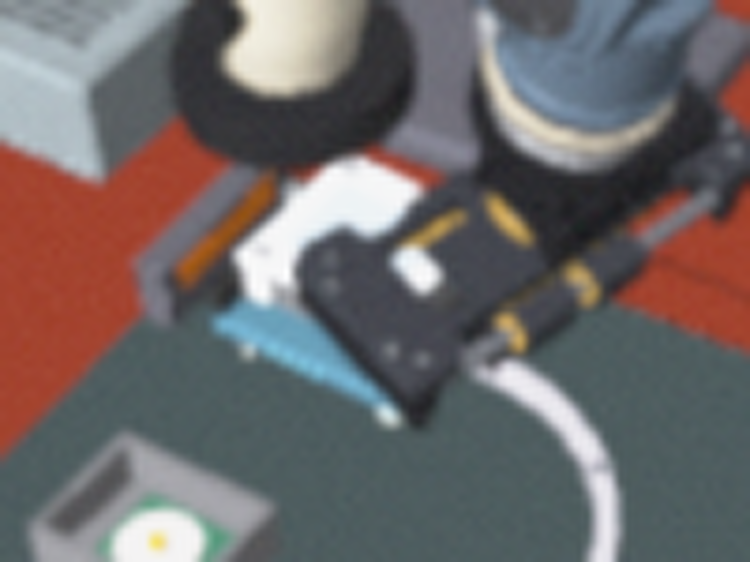

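Tracking is good, and the front of the carrier is nearing the pad (175,270). Going on slowly.

```bash
python3 -m creep '[1,0.7,0.2,2.3,0,-0.009,0, 1,1.6,1,4.4,-0.002,-0.017,0, 1,2.5,1.8,6.6,-0.003,-0.026,0, 1,3.5,2.6,8.7,-0.004,-0.035,0.001, 1,4.5,3.4,10.2,-0.005,-0.052,0.002, 1,5.5,4.2,11.7,-0.007,-0.07,0.003, 1,6.5,5,13.2,-0.008,-0.087,0.003, 1,7.4,5.8,15.3,-0.009,-0.096,0.004]'
python3 - <<'E'
from cell import *; from kin import *; import cv2
s=get_state(); rep(s);print(s['qpos'].round(3))
rows(s,[pt(x,-109.5,34,25) for x in (19,20,21,22,23,24)])
c=read_camera("side");f=cv2.resize(c["frame"][130:205,180:280,::-1],None,fx=7.5,fy=7.5,interpolation=cv2.INTER_CUBIC); cv2.imwrite("pics/side23.png",f)
E
```

```text
t: 25.75
ee_pos: [599.2, -29.8, 97.8]
tool_rot: [0.135, 1.136, -0.209]
wrist_force: [-2.3, -0.4, -0.3]
grip_width: 0.1
t 25.75 tip [627.5 -36.6  34.2] st [  18.4 -109.4   34.2] F [-2.3 -0.4 -0.3] g 0.1 tilterr [[0.405, 0.234, 0.884], [-0.097, 0.972, -0.212], [-0.909, 0.0, 0.416]]
[-0.236  0.739  1.883  0.003  0.09  -1.574]
1,0.4,0.1,-0.1,-0.000,-0.007,-0.000
1,0.8,0.4,0.8,-0.001,-0.007,0.000
1,1.2,0.6,1.7,-0.001,-0.007,0.000
1,1.6,0.9,2.6,-0.001,-0.007,0.000
1,2.0,1.1,3.4,-0.002,-0.007,0.001
1,2.4,1.4,4.3,-0.002,-0.007,0.001
```

View pics/side23.png

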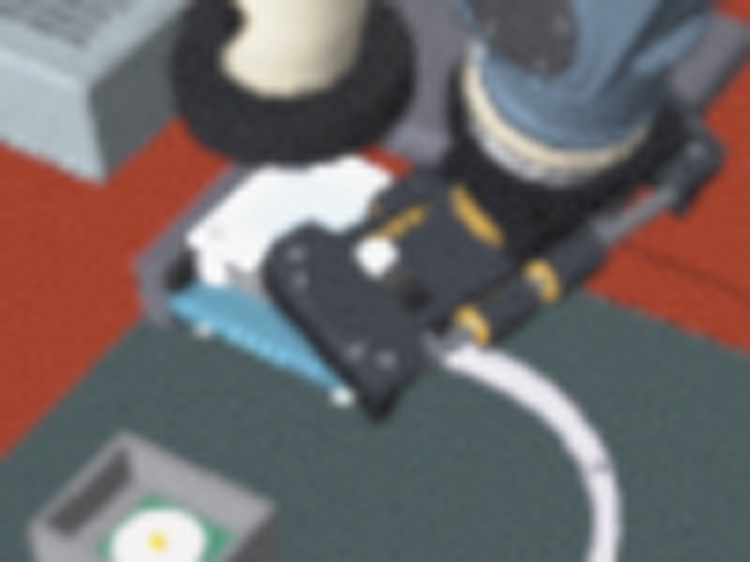

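```bash
python3 -m creep '[1,0.3,0.2,0.7,0,0,0, 1,0.7,0.4,1.5,0,0,0, 1,1,0.6,2.2,0,0,0, 1,1.3,0.8,3,0,0,0, 1,1.6,1,3.7,0,0,0, 1,1.6,1,3.7,0,0,0, 1,1.6,1,3.7,0,0,0, 1,1.6,1,3.7,0,0,0]'
python3 - <<'E'
from cell import *; from kin import *; import cv2
s=get_state(); rep(s);print(s['qpos'].round(3))
E
```

```text
t: 26.6
ee_pos: [600.4, -29.7, 97.4]
tool_rot: [0.136, 1.143, -0.21]
wrist_force: [-9.4, -2.7, 6.0]
grip_width: 0.9
t 26.6 tip [628.3 -36.4  33.6] st [  19.2 -109.3   33.6] F [-9.4 -2.7  6. ] g 0.9 tilterr [[0.399, 0.234, 0.887], [-0.096, 0.972, -0.214], [-0.912, 0.0, 0.41]]
[-0.235  0.74   1.876 -0.006  0.103 -1.563]
```

```bash
python3 - <<'E'
from cell import *; from kin import *
s=get_state()
rows(s,[pt(x,-109,z,l) for x,z,l in ((15,34,23),(8,34,22),(0,34,20),(-12,35,18),(-28,38,15),(-45,45,13),(-65,60,10),(-85,90,6))])
E
```

```text
1,-2.1,-0.9,-2.2,0.000,0.021,-0.000
1,-4.8,-2.7,-7.1,0.003,0.038,-0.001
1,-7.8,-4.8,-11.7,0.006,0.073,-0.003
1,-13.3,-7.9,-19.4,0.012,0.108,-0.005
1,-21.8,-12.1,-28.5,0.019,0.161,-0.007
1,-34.5,-16.6,-38.2,0.028,0.196,-0.009
1,-55.3,-22.0,-46.0,0.039,0.248,-0.012
1,-89.1,-27.5,-46.6,0.051,0.318,-0.014
```

```bash
python3 -m creep '[1,-2,-1,-3,0,0.02,0, 1,-5,-2.7,-7.5,0.003,0.038,-0.001, 1,-8,-4.8,-12,0.006,0.073,-0.003, 1,-13.3,-8,-19.5,0.012,0.108,-0.005, 1,-22,-12,-28.5,0.02,0.161,-0.007, 1,-34.5,-16.6,-38,0.028,0.196,-0.009, 1,-55,-22,-46,0.04,0.248,-0.012, 1,-89,-27.5,-46.6,0.05,0.318,-0.014]'
python3 - <<'E'
from cell import *; from kin import *; import cv2
s=get_state(); rep(s)
rows(s,[pt(-100,-40,150,0),pt(-90,60,160,0),pt(-40,62,155,0)])
c=read_camera("side");f=cv2.resize(c["frame"][130:205,180:280,::-1],None,fx=7.5,fy=7.5,interpolation=cv2.INTER_CUBIC); cv2.imwrite("pics/side24.png",f)
E
```

```text
t: 27.4
ee_pos: [515.8, -37.7, 158.9]
tool_rot: [0.212, 1.461, -0.235]
wrist_force: [0.6, -0.5, -0.0]
grip_width: 0.7
t 27.4 tip [522.4 -39.7  89.2] st [ -86.7 -108.6   89.2] F [ 0.6 -0.5 -0. ] g 0.7 tilterr [[0.094, 0.285, 0.954], [-0.029, 0.959, -0.283], [-0.995, -0.0, 0.099]]
1,-63.6,60.7,-21.4,-0.124,0.099,0.007
1,-75.8,158.6,-42.9,-0.323,0.098,0.016
1,-66.3,176.5,3.1,-0.327,0.098,0.017
```

View pics/side24.png

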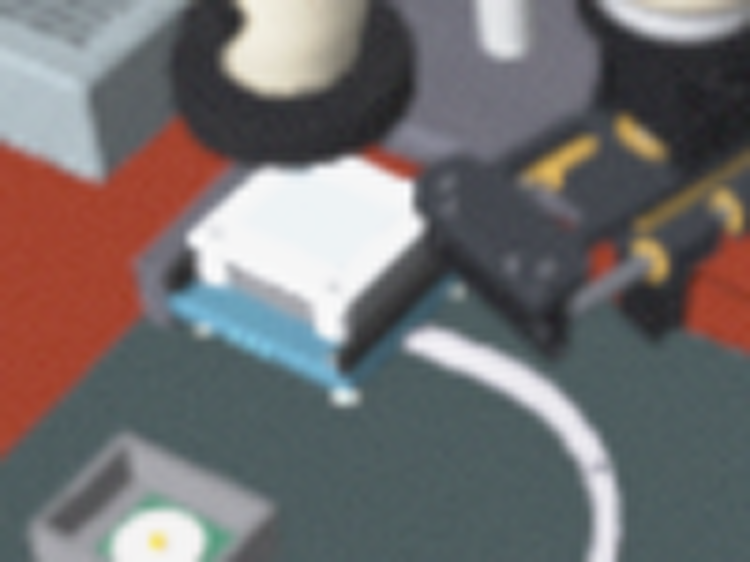

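```bash
python3 -m creep '[1,-30,5,-10,0,0.05,0, 1,-60,30,-20,-0.06,0.09,0.005, 1,-64,65,-22,-0.12,0.099,0.007, 1,-70,105,-35,-0.2,0.099,0.01, 1,-75,140,-42,-0.28,0.098,0.014, 1,-75,165,-30,-0.32,0.098,0.016, 1,-66,176,3,-0.327,0.098,0.017, 1,-66,176,30,-0.327,0.098,0.017]'
python3 - <<'E'
from cell import *; from h import *; import cv2
s=get_state();rep(s);print(list(s['ee_pos'].round(1)),list(s['tool_rot'].round(4)))
c=read_camera("wrist"); f=c["frame"][:,:,::-1]
cv2.imwrite("pics/wrist25.png",cv2.resize(f[80:260,0:260],None,fx=3,fy=3,interpolation=cv2.INTER_CUBIC))
c=read_camera("side");f=cv2.resize(c["frame"][140:190,190:260,::-1],None,fx=11,fy=11,interpolation=cv2.INTER_CUBIC); cv2.imwrite("pics/side25.png",f)
E
```

```text
t: 28.25
ee_pos: [591.6, 125.6, 232.7]
tool_rot: [-0.034, 1.561, 0.031]
wrist_force: [-0.5, -0.4, 0.0]
grip_width: 0.5
t 28.25 tip [592.3 125.5 162.7] st [-10.7  53.9 162.7] F [-0.5 -0.4  0. ] g 0.5 tilterr [[0.009, -0.042, 0.999], [-0.001, 0.999, 0.042], [-1.0, -0.002, 0.009]]
[np.float64(591.6), np.float64(125.6), np.float64(232.7)] [np.float64(-0.034), np.float64(1.5611), np.float64(0.0314)]
```

View pics/wrist25.png

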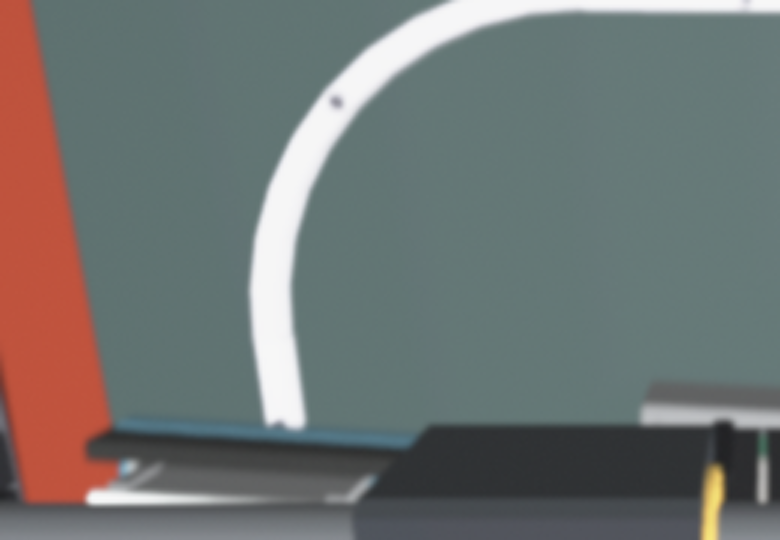

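View pics/side25.png

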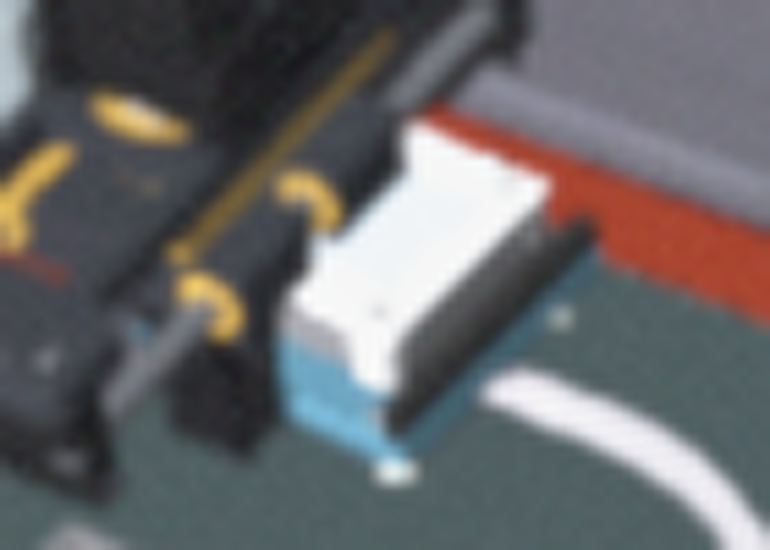

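```bash
python3 - <<'E'
from h import *
for n,uv,p in [('RL',(190+(380-5)/11,140+(310-5)/11),(49,-79)),('RR',(190+(512-5)/11,140+(185-5)/11),(49,-141)),('FL',(180+(216-4)/7.5,130+(232-4)/7.5),(111,-79)),('RL',(180+(333-4)/7.5,130+(287-4)/7.5),(49,-79))]:
    print(n,ist(ray('side',uv,68)).round(1),'want',p,'px',np.round(uv,1),proj('side',st((*p,68))).round(1))
E
```

```text
RL [ 50.6 -78.1  68. ] want (49, -79) px [224.1 167.7] [224.7 167.7]
RR [  46.1 -140.7   68. ] want (49, -141) px [236.1 156.4] [235.4 156. ]
FL [113.9 -82.   68. ] want (111, -79) px [208.3 160.4] [208.5 161.3]
RL [ 51.2 -77.8  68. ] want (49, -79) px [223.9 167.7] [224.7 167.7]
```

```bash
python3 - <<'E'
from cell import *; from kin import *
s=get_state(); rep(s)
rows(s,[pt(-80,40,165,0),pt(-105,-50,150,4),pt(-90,-138,110,8),pt(-60,-138,60,12),pt(-35,-138,36,15)])
print(ik(st((-35,-138,36)),15),ik(st((16,-138,34)),24))
E
```

```text
t 28.35 tip [595.7 123.1 163.6] st [ -7.4  51.3 163.6] F [ 0.5  0.3 -0.1] g 0.1 tilterr [[0.015, -0.038, 0.999], [-0.002, 0.999, 0.038], [-1.0, -0.003, 0.015]]
1,-2.4,-11.4,-71.5,0.042,0.015,0.002
1,12.5,-100.3,-101.6,0.225,-0.054,-0.007
1,53.4,-185.6,-91.5,0.383,-0.123,-0.027
1,104.7,-184.0,-66.9,0.361,-0.192,-0.038
1,129.8,-183.0,-45.7,0.345,-0.244,-0.045
[ -0.309   0.699   1.884   0.297 -19.836] [ -0.281   0.738   1.873   0.111 -18.232]
```

```bash
python3 -m creep '[1,-5,-5,-45,0.03,0.01,0, 1,-4,-25,-80,0.08,0.005,0, 1,3,-60,-100,0.15,-0.02,-0.003, 1,12,-100,-102,0.225,-0.05,-0.007, 1,30,-145,-98,0.3,-0.09,-0.017, 1,53,-185,-92,0.38,-0.123,-0.027, 1,80,-185,-79,0.37,-0.16,-0.033, 1,104,-184,-67,0.36,-0.19,-0.038]'
python3 - <<'E'
from cell import *; from kin import *
s=get_state(); rep(s); print(s['qpos'].round(3))
rows(s,[pt(x,-138,z,l) for x,z,l in ((-50,45,13),(-40,36,15),(-30,34,16),(-20,34,17.5),(-12,34,19),(-4,34,21),(3,34,22),(8,34,23))])
E
```

```text
t: 29.15
ee_pos: [536.7, -65.3, 128.8]
tool_rot: [0.222, 1.347, -0.275]
wrist_force: [0.1, 0.7, 0.3]
grip_width: 0.3
t 29.15 tip [550.6 -70.   60.3] st [ -59.7 -140.    60.3] F [0.1 0.7 0.3] g 0.3 tilterr [[0.198, 0.321, 0.926], [-0.068, 0.947, -0.314], [-0.978, -0.0, 0.209]]
[-3.280e-01  6.390e-01  1.897e+00 -1.000e-03  3.950e-01 -1.571e+00]
1,16.8,5.1,3.9,-0.008,-0.016,0.002
1,27.6,8.6,8.7,-0.014,-0.051,0.004
1,31.6,12.0,16.2,-0.020,-0.068,0.006
1,33.7,15.4,23.5,-0.026,-0.094,0.007
1,35.5,18.1,29.0,-0.030,-0.121,0.009
1,37.4,20.8,33.9,-0.034,-0.156,0.011
1,38.9,23.1,39.1,-0.037,-0.173,0.012
1,40.1,24.8,42.4,-0.040,-0.190,0.013
```

```bash
python3 -m creep '[1,16.8,5,4,-0.008,-0.016,0.002, 1,27.6,8.6,8.7,-0.014,-0.05,0.004, 1,31.6,12,16,-0.02,-0.068,0.006, 1,33.7,15.4,23.5,-0.026,-0.094,0.007, 1,35.5,18,29,-0.03,-0.12,0.009, 1,37.4,20.8,34,-0.034,-0.156,0.011, 1,39,23,39,-0.037,-0.173,0.012, 1,40,24.8,42.4,-0.04,-0.19,0.013]'
python3 - <<'E'
from cell import *; from kin import *
s=get_state(); rep(s); print(s['qpos'].round(3))
rows(s,[pt(x,-138,34,l) for x,l in ((10,23),(12,23.5),(14,24),(16,24),(18,24.5),(20,24.5),(21,24.5),(22,25))])
E
```

```text
t: 29.95
ee_pos: [592.8, -57.8, 99.4]
tool_rot: [0.166, 1.159, -0.251]
wrist_force: [-0.1, 0.2, 0.7]
grip_width: 0.3
t 29.95 tip [619.2 -65.5  35. ] st [   9.1 -138.1   35. ] F [-0.1  0.2  0.7] g 0.3 tilterr [[0.377, 0.281, 0.883], [-0.11, 0.96, -0.258], [-0.92, -0.0, 0.393]]
[-0.285  0.731  1.88  -0.     0.127 -1.571]
1,1.3,0.3,0.6,-0.000,0.003,0.000
1,2.0,0.9,1.7,-0.001,-0.006,0.001
1,2.8,1.5,2.8,-0.002,-0.015,0.001
1,3.5,2.1,4.6,-0.003,-0.015,0.001
1,4.3,2.7,5.7,-0.004,-0.024,0.002
1,5.0,3.3,7.5,-0.005,-0.024,0.002
1,5.4,3.6,8.3,-0.005,-0.024,0.003
1,5.8,3.9,8.6,-0.006,-0.032,0.003
```

```bash
python3 -m creep '[1,1,0.3,1,0,0,0, 1,1.8,0.9,2,-0.001,-0.006,0, 1,2.5,1.5,3,-0.002,-0.013,0, 1,3.2,2.1,4.6,-0.003,-0.015,0, 1,4,2.7,6,-0.004,-0.02,0.001, 1,4.5,3.2,7.3,-0.005,-0.022,0.002, 1,5.2,3.6,8.5,-0.005,-0.024,0.002, 1,5.6,3.9,9.5,-0.006,-0.024,0.002]'
python3 - <<'E'
from cell import *; from kin import *
s=get_state(); rep(s); print(s['qpos'].round(3))
rows(s,[pt(x,-138,34,l) for x,l in ((22,24.5),(24,24.5),(26,25),(28,25))])
E
```

```text
t: 30.75
ee_pos: [602.2, -57.2, 97.3]
tool_rot: [0.159, 1.141, -0.248]
wrist_force: [-8.2, -3.5, 4.0]
grip_width: 0.6
t 30.75 tip [629.8 -65.2  33.4] st [  19.6 -138.1   33.4] F [-8.2 -3.5  4. ] g 0.6 tilterr [[0.394, 0.275, 0.877], [-0.114, 0.961, -0.251], [-0.912, -0.001, 0.41]]
[-0.279  0.742  1.867 -0.007  0.11  -1.564]
1,0.4,0.7,1.9,-0.001,-0.005,0.001
1,1.2,1.3,3.7,-0.001,-0.005,0.002
1,2.0,1.9,4.8,-0.002,-0.014,0.002
1,2.8,2.5,6.5,-0.003,-0.014,0.002
```

```bash
python3 -m creep '[1,0.3,0.5,1.5,0,0,0, 1,0.8,0.8,2.6,0,0,0, 1,0.8,0.8,2.6,0,0,0, 1,0.8,0.8,2.6,0,0,0, 1,0,0,0,0,0,0, 1,-1.5,-1,-3,0,0.005,0, 1,-3,-2,-6,0,0.02,0, 1,-6,-4,-11,0.005,0.04,0]'
python3 - <<'E'
from cell import *; from kin import *; import cv2
s=get_state(); rep(s)
rows(s,[pt(x,-135,z,l) for x,z,l in ((0,35,20),(-12,35,18),(-28,38,15),(-45,45,13),(-65,60,10),(-85,90,6))]+[pt(-105,-100,130,2),pt(-120,-60,150,0)])
c=read_camera("side");f=cv2.resize(c["frame"][130:205,180:280,::-1],None,fx=7.5,fy=7.5,interpolation=cv2.INTER_CUBIC); cv2.imwrite("pics/side26.png",f)
E
```

```text
t: 31.55
ee_pos: [589.3, -57.6, 98.4]
tool_rot: [0.169, 1.18, -0.248]
wrist_force: [-0.0, -0.2, -0.6]
grip_width: 0.4
t 31.55 tip [614.4 -64.8  33.4] st [   4.3 -137.1   33.4] F [-0.  -0.2 -0.6] g 0.4 tilterr [[0.358, 0.28, 0.891], [-0.103, 0.96, -0.26], [-0.928, 0.001, 0.373]]
1,-3.2,0.8,-1.5,0.001,0.033,-0.002
1,-7.3,-2.9,-9.6,0.007,0.068,-0.004
1,-15.4,-7.8,-18.9,0.015,0.120,-0.006
1,-27.6,-13.0,-28.8,0.025,0.155,-0.009
1,-48.0,-19.2,-37.2,0.037,0.208,-0.012
1,-81.7,-25.6,-38.9,0.051,0.277,-0.014
1,-128.5,1.0,-47.2,0.001,0.347,-0.001
1,-156.1,34.3,-62.4,-0.069,0.382,0.012
```

```bash
python3 -m creep '[1,-3,0,-2,0,0.03,0, 1,-7.5,-3,-9.6,0.007,0.068,-0.004, 1,-15.4,-8,-19,0.015,0.12,-0.006, 1,-27.6,-13,-29,0.025,0.155,-0.009, 1,-48,-19,-37,0.037,0.208,-0.012, 1,-82,-25,-39,0.05,0.277,-0.014, 1,-128,1,-47,0,0.347,0, 1,-156,34,-62,-0.07,0.38,0.012]'
python3 - <<'E'
from cell import *; from kin import *; import cv2
s=get_state(); rep(s)
c=read_camera("side");f=cv2.resize(c["frame"][135:195,185:265,::-1],None,fx=9,fy=9,interpolation=cv2.INTER_CUBIC); cv2.imwrite("pics/side27.png",f)
c=read_camera("scene");f=c["frame"][:,:,::-1]; cv2.imwrite("pics/scene27.png",f)
E
```

```text
t: 32.4
ee_pos: [488.9, 6.1, 222.9]
tool_rot: [0.168, 1.56, -0.169]
wrist_force: [1.5, 1.0, -0.1]
grip_width: -0.1
t 32.4 tip [489.1   6.  152.9] st [-118.3  -61.7  152.9] F [ 1.5  1.  -0.1] g -0.1 tilterr [[0.004, 0.213, 0.977], [-0.001, 0.977, -0.213], [-1.0, -0.0, 0.004]]
```

View pics/side27.png

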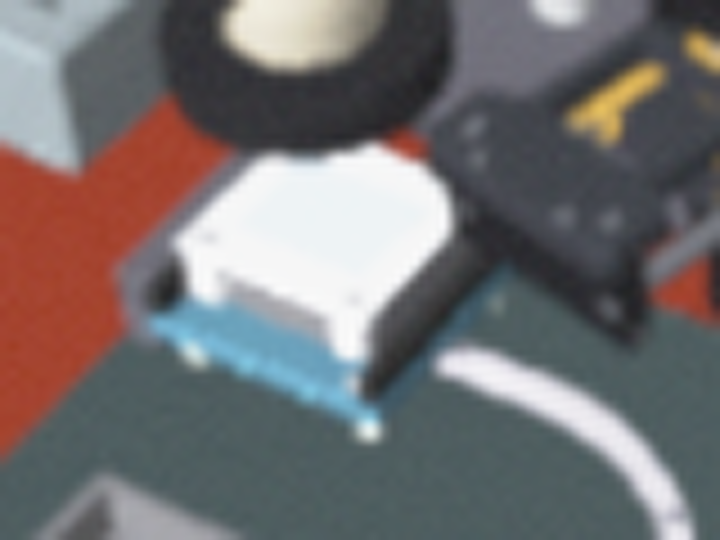

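View pics/scene27.png

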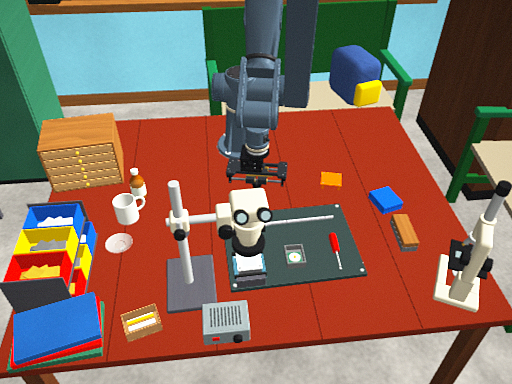

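```bash
python3 - <<'E'
from h import *
import cv2
S=lambda u,v:(185+(u-4.5)/9,135+(v-4.5)/9)
for n,uv,p in [('FL',(208,238),(111,-79)),('RL',(354,300),(49,-79))]:
    print(n,ist(ray('side',S(*uv),68)).round(1),'want',p)
f=cv2.imread('pics/scene27.png')[240:295,215:275]; cv2.imwrite('pics/sc27.png',cv2.resize(f,None,fx=10,fy=10,interpolation=cv2.INTER_CUBIC))
for p in [(30,-60,52),(30,-160,52),(130,-60,52),(130,-155,49),(130,-65,49)]: print(p,((proj('scene',st(p))-[215,240])*10+5).round(0))
E
```

```text
FL [114.3 -78.9  68. ] want (111, -79)
RL [ 51.  -77.3  68. ] want (49, -79)
(30, -60, 52) [475.  91.]
(30, -160, 52) [168. 125.]
(130, -60, 52) [525. 336.]
(130, -155, 49) [218. 378.]
(130, -65, 49) [508. 344.]
```

View pics/sc27.png

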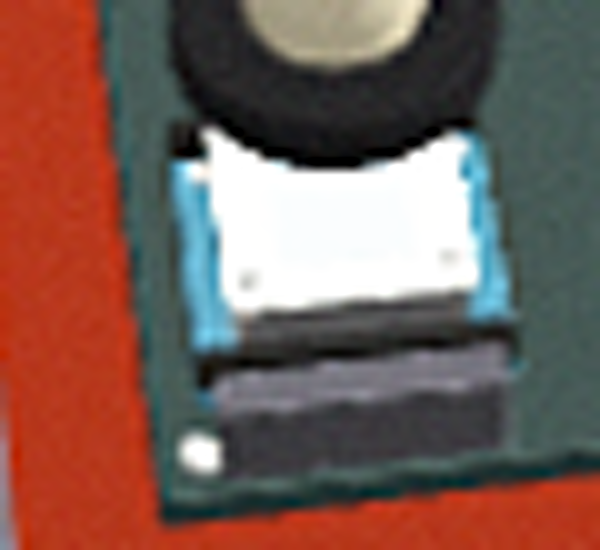

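```bash
python3 - <<'E'
from cell import *
print(get_state()['wrist_force'],get_state()['dq'].round(3)); print(job_done())
E
```

```text
[-0.34841495 -0.96578551 -0.07194822] [-0.049  0.061 -0.001 -0.044 -0.093 -0.004]
the job is handed in; nothing more can be done
None
```

I clipped all four corners of the cover, pushed the carrier round the bend to the stop, backed the arm clear and handed in at about 32.5 s. The carrier did come partly off its rail on the way, so the "raised more than 6 mm" limit may have been broken.

**Off the rail:** In the bend, at about 13.5 s, the last joint reached its end stop (read -2.853 against a range limit of -2.85) as I leaned the tool. The fingertip rose about 30 mm and the carrier's rear rode up on the rail. My only full fit, about 5 s later, gave the carrier 4.9 ± 1.9 mm up and tilted 0.09 rad. I did not get a reliable height for the moments before that, where rougher readings of the cover dots were 6 to 9 mm high. The limits are 6 mm and 0.15 rad, so I can't say whether the height limit held. I pushed it back over the rail, and the next fit showed it level and down, within about 2 mm.

**Cover clips:** The fingertip stopped at 67.5–68.7 mm at each corner, against 68 mm for flush, with final readings of 6.5 to 42 N. The two low readings, at corners 2 and 3, got a further 2 mm of press without another reading. In the last pictures the cover looks flush and level.

**Docking:** The first push ended with about 9 N against the stop, but the carrier sat turned about 4°. I pushed again on the right of the rear face with about 8 N or a little more, which left about 1.5° by the last picture. The camera then put two cover dots 2–3 mm further on than nominal in x and within 2 mm in y, close to the camera's accuracy. The front bumper lies along the stop.

**Other things:** I saw no sign of contact with the microscope, and the other loose things look unmoved in the last scene picture; I did not measure either. The arm was still settling slightly (under 0.1 rad/s) but clear of everything at hand-in.

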